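# Line up bisque pots by height on the ware board

## Task

Stand the four fired clay pots upright on the four round marks of the ware board, one pot within each mark, in order of height, with the tallest at the candlestick end of the board and the shortest at the far end from it. Set each pot down gently rather than dropping it, do not tip any over, and leave the candlestick where it stands.

Things in the scene. Friction and masses are not known exactly. Their poses are not given: they have to be found in the camera images.
- squat_pot: Bisque-fired stoneware, same plain sandy grey-brown as the other three pots; loose. Origin: centre of the underside, z up the axis; round, so yaw does not matter. Squat open pot, 52 mm high, 60 mm across, straight walls from 8 mm up to the rim, wall 5 mm. About 0.18 kg. The shortest.
- tumbler: Bisque-fired stoneware, same plain sandy grey-brown as the other three pots; loose. Origin: centre of the underside, z up the axis; round, so yaw does not matter. Open tumbler, 78 mm high, 48 mm across, straight walls from 6 mm up to the rim, wall 4 mm. About 0.17 kg.
- canister: Bisque-fired stoneware, same plain sandy grey-brown as the other three pots; loose. Origin: centre of the underside, z up the axis; round, so yaw does not matter. Canister, 104 mm high, 56 mm across, straight walls up to 92 mm, then a shoulder and a collar 46 mm across with a dark mouth. About 0.30 kg.
- bottle_vase: Bisque-fired stoneware, same plain sandy grey-brown as the other three pots; loose. Origin: centre of the underside, z up the axis; round, so yaw does not matter. Bottle vase, 132 mm high, 50 mm across, straight walls up to 110 mm, then a narrow neck 26 to 30 mm across with a dark mouth. About 0.32 kg. The tallest.
- mark1: Pale round mark 70 mm across, flush in the top of the ware board (fixed, nothing to feel). Origin: its centre, at the board's top, 18 mm above the table. Number 1 of 4 in the row counted along the board's +y axis; neighbouring marks are 105 mm apart.
- mark2: Pale round mark 70 mm across, flush in the top of the ware board (fixed, nothing to feel). Origin: its centre, at the board's top, 18 mm above the table. Number 2 of 4 in the row counted along the board's +y axis; neighbouring marks are 105 mm apart.
- mark3: Pale round mark 70 mm across, flush in the top of the ware board (fixed, nothing to feel). Origin: its centre, at the board's top, 18 mm above the table. Number 3 of 4 in the row counted along the board's +y axis; neighbouring marks are 105 mm apart.
- mark4: Pale round mark 70 mm across, flush in the top of the ware board (fixed, nothing to feel). Origin: its centre, at the board's top, 18 mm above the table. Number 4 of 4 in the row counted along the board's +y axis; neighbouring marks are 105 mm apart.
- candlestick: Brass candlestick with a pale unlit candle, 160 mm high, foot 68 mm across, loose. It stands on the table just beyond one end of the board, about 270 mm from the board's middle (an amber glaze jar, 65 mm high, stands at the other end). Origin: centre of its foot.
- board: Wooden ware board lying fixed on the table, 110 mm (x) by 440 mm (y, the row of marks) by 18 mm thick. Origin: centre of its underside, at table height; its y axis runs along the row of marks.
Things that resemble listed ones, but are neither listed nor needed, are in the scene too. Leave any blue or green look-alike of the canister alone.

How it is judged:
By the outcome, as a careful person would: the job done as asked, in the order asked, and still so for the second after the job is handed in, with the robot touching nothing.
It also fails if it takes over 90 s, if anything falls off the work surface, if the arm or the gripper's body presses on something with over 40 N, if the wrist force passes 120 N, or if a joint passes its speed limit or range.

## Robot

A 6-joint arm with a two-finger parallel gripper is mounted at the origin on the work surface. World frame = base frame: x ahead of the robot, y to its left, z up, the work surface at z = 0. Lengths are in m, angles in degrees, forces in N, time in s.
With the tool pointing down it reaches from about 0.35 to 0.875 m from the base axis. Payload 4.2 kg.
Tool frame: the origin (TCP) lies midway between the tips of the shut fingers; the grasp point (between the pads) lies 19 mm behind it; z points along the fingers, y is the line along which they close (so a half turn about z gives the same grasp; the last joint's range is limited). The gripper opens to 87 mm and grips with 3 to 60 N. Pads are 19 mm wide; open, the fingers measure 117 mm over their backs; the gripper's body (75 mm by 190 mm) begins 51 mm behind the grasp point.
Start: joints at [-51.704, 22.042, 0.453, 0, -68.411, -14.817], TCP at [0.249, -0.573, 0.223] pointing down, gripper open.
Joint ranges: [-179.83, 179.83], [-69.29, 118.12], [-61.27, 80.66], [-181.25, 117.63], [-171.15, -9.14], [-177.46, 177.46]. Speed limits (degrees/s): [159.86, 159.86, 180, 180, 180, 180].

## Interface

Orientations are given as a 3x3 rotation matrix whose columns are the frame's x, y, z axes.
In Python, from station import * gives the robot as it stands. The module is installed in compiled form; this text tells all that it offers.
- The arm moves only by the tool servo_tool, never from a script. Its argument "deltas" is a list of rows, each an object of numbers: "tx", "ty", "tz": the shift along the tool's x, y, z in mm; "ax", "ay", "az": the turn, a rotation vector about the tool's x, y, z in rad; "claw": the finger opening in mm, from 0 to 87. In form: [{"tx": .., "ty": .., "tz": .., "ax": .., "ay": .., "az": .., "claw": ..}, ...]. A call has 1 to 12 rows; each row is the pose to reach, as a shift and turn from the pose commanded when the call began, along the tool's axes at that moment; what a row does not reach only later rows make up. A row lasts 1/12 s, in which the tool goes at most 41.7 mm and 7.16 degrees, less where a joint would pass 70% of its speed; a pose out of reach is approached as far as the arm can. A call with a gripper value outside its range is refused whole. The fingers move at their own pace and stop on an object; the grip force is fixed at half the most. Time passes only in rows, so rows that repeat a pose let the fingers close. It gives the time, the measured TCP pose, the force, the opening and the grip force at its end, in the units of the state.
- sense(): the state, without advancing time (a new reading comes with each control period).
- capture(name): name is "scene" or "top"; returns the picture (420x560x3 uint8, blue, green, red); there is no depth.
- calibration(name): a dict with "fx", "fy", "cx", "cy" (pixels), "dist" ([k1, k2, p1, p2, k3] as OpenCV has them; the pictures are not rectified), "cam_to_world" (4x4, takes a point from camera to world coordinates). Camera axes: x right, y down, z forward; pixel columns grow to the right and rows downward; lengths in m; the calibration is good to about 2 mm. A picture is of the moment at which its call begins. calibration takes no time and is no camera call.
- finish_job(): hands the job in; it is judged then, once.
Trained networks look in the newest picture that a camera, given by its name, has taken for a name from the list of things; names that differ only in an ending like _2 or _b are one class to them, and where a whole thing is asked for, a point or a joint stands for the part that bears it (a point fixed in the world has none). Each returns a list of dicts, best first, with "confidence" (0 to 1); they miss things now and then, are a little off and sometimes report something else, mostly with a low value. They report only what shows in the picture. A call takes as long as a camera call. They do not tell look-alikes from the thing itself.
- recognise(label, camera): "xyz" ([x, y, z] in m, in the coordinates of the camera as it stood for that picture, good to about 4 mm: the middle of the surface that is visible of it).
- trace(label, camera): "mask" (420x560 bool, what is visible of it).
The state is a dict: "time_s": time; "joints": joint angles; "joint_velocities": joint speeds; "effort": joint torques, N m; "tcp_pos": TCP position; "ee_rot": TCP orientation; "wrist_force": force on the tool from outside, world axes, zero at the start; "moment": the same for the moment, N m; "gripper_width": opening from 0.0 (shut) to 1.0 (fully open); "gripper_force": force on a finger pad.
Only numpy, scipy, OpenCV 4.12 (cv2) and the standard library are available. Lean on these libraries where they do the work, as an engineer would, in place of code of your own. Each camera call takes 0.05 s, during which the arm holds its last target. There are 200 camera calls.

## Working session

There is one attempt and no reset: what is moved stays moved. The work goes in short steps, Python scripts to look and compute and a tool call to move; the robot and the scene stay as the last step left them, time stands still between calls to the robot, and variables do not carry over. Pictures are saved under pics/ and viewed, at most 14 in all, crops included, and the job is handed in when it is done.

Besides the shell and the picture viewer there is one more tool, called after "Call:" as name([rows], argument=value, ...), one row to a line, values as JSON. servo_tool: Moves the arm, as the interface text tells. Its arguments: {"type":"object","properties":{"deltas":{"type":"array","items":{"type":"object","properties":{"tx":{"type":"number"},"ty":{"type":"number"},"tz":{"type":"number"},"ax":{"type":"number"},"ay":{"type":"number"},"az":{"type":"number"},"claw":{"type":"number"}}}}},"required":["deltas"]}

```bash
mkdir -p pics; cat > h.py <<'E'
from station import *
import numpy as np, cv2
def snap(n,f):
    im=capture(n); cv2.imwrite('pics/'+f,im); return im
def w(cam,p):
    T=np.array(calibration(cam)['cam_to_world']); return T[:3,:3]@np.array(p)+T[:3,3]
def ray(cam,px):
    c=calibration(cam);K=np.array([[c['fx'],0,c['cx']],[0,c['fy'],c['cy']],[0,0,1]])
    u=cv2.undistortPoints(np.array([[px]],float),K,np.array(c['dist']))[0,0]
    T=np.array(c['cam_to_world']); return T[:3,3],T[:3,:3]@np.array([u[0],u[1],1])
def atz(cam,px,z):
    o,d=ray(cam,px); return o+d*(z-o[2])/d[2]
def proj(cam,P):
    c=calibration(cam);K=np.array([[c['fx'],0,c['cx']],[0,c['fy'],c['cy']],[0,0,1]])
    T=np.linalg.inv(np.array(c['cam_to_world']))
    return cv2.projectPoints(np.array(P,float).reshape(-1,3),cv2.Rodrigues(T[:3,:3])[0],T[:3,3],K,np.array(c['dist']))[0][:,0]
E
python3 - <<'E'
from h import *
np.set_printoptions(precision=3,suppress=True)
for c in('scene','top'):
    snap(c,c+'0.png'); print(c,np.array(calibration(c)['cam_to_world'])[:3])
    for l in('squat_pot','tumbler','canister','bottle_vase','mark1','candlestick','board'):
        for r in recognise(l,c): 
            p=w(c,r['xyz']); print(l,round(r['confidence'],2),p,proj(c,p)[0].round())
s=sense();print(s)
E
```

```text
scene [[ 0.448  0.706 -0.548  1.   ]
 [ 0.894 -0.354  0.274 -0.222]
 [-0.001 -0.613 -0.79   0.788]]
squat_pot 0.91 [ 0.418 -0.085  0.032] [217. 206.]
tumbler 0.9 [ 0.41  -0.226  0.051] [159. 220.]
tumbler 0.62 [0.602 0.031 0.017] [293. 248.]
canister 0.96 [0.425 0.26  0.071] [338. 152.]
canister 0.73 [0.485 0.345 0.069] [378. 157.]
canister 0.59 [0.377 0.173 0.071] [300. 151.]
canister 0.59 [0.337 0.32  0.083] [340. 122.]
bottle_vase 0.86 [0.433 0.067 0.085] [274. 175.]
mark1 0.91 [ 0.61  -0.073  0.015] [254. 269.]
mark1 0.86 [ 0.616 -0.179  0.018] [211. 290.]
mark1 0.79 [0.599 0.134 0.016] [330. 231.]
mark1 0.78 [0.602 0.033 0.021] [294. 247.]
mark1 0.51 [ 0.409 -0.222  0.05 ] [160. 219.]
candlestick 0.67 [ 0.616 -0.291  0.006] [162. 314.]
board 0.74 [ 0.624 -0.04   0.018] [270. 268.]
top [[-0.026 -0.996  0.083  0.402]
 [-1.     0.027  0.014  0.03 ]
 [-0.016 -0.083 -0.996  1.035]]
squat_pot 0.75 [ 0.418 -0.088  0.002] [335. 234.]
tumbler 0.62 [ 0.394 -0.228  0.049] [398. 242.]
canister 0.94 [0.329 0.326 0.097] [153. 278.]
canister 0.83 [0.466 0.349 0.095] [142. 217.]
canister 0.64 [
[... 302 characters left out ...]
 155.]
candlestick 0.79 [ 0.604 -0.287  0.009] [413. 155.]
candlestick 0.19 [ 0.395 -0.228  0.051] [398. 242.]
board 0.62 [ 0.599 -0.017  0.019] [303. 159.]
{'time_s': 0.8, 'joints': array([-51.703,  22.038,   0.452,  -0.001, -68.41 , -14.817]), 'joint_velocities': array([ 0.072, -0.034,  0.002,  0.007,  0.008, -0.054]), 'effort': array([ -0.   , -39.041,  18.761,   4.224,   0.016,  -0.   ]), 'tcp_pos': array([ 0.249, -0.573,  0.223]), 'ee_rot': array([[-0.917, -0.398,  0.   ],
       [-0.398,  0.917, -0.   ],
       [-0.   , -0.   , -1.   ]]), 'wrist_force': array([-0.114, -0.377, -0.011]), 'moment': array([ 0.028, -0.018, -0.003]), 'gripper_force': 0.0, 'gripper_width': 1.0016661228128239}
```

```bash
ls pics
```

```text
scene0.png
top0.png
```

View pics/scene0.png

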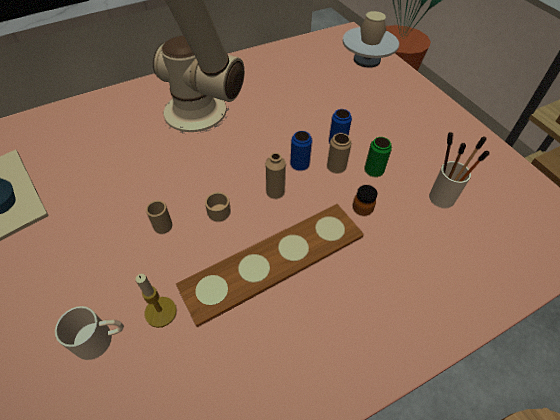

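View pics/top0.png

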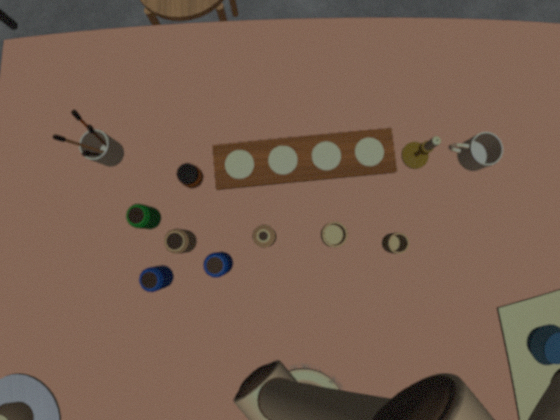

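Scene0 shows these, by pixel:
- Bottle vase (275,177), squat pot (217,207) and tumbler (159,218).
- The sandy canister at (339,152). It could be confused with the blue ones at (301,150) and (341,122), the green one at (378,157), or the cup on the stand at (373,28).
- Candlestick (160,312), which is the −y end; the amber jar (366,200) is at the other.

Top0 agrees: vase (264,236), squat (333,235), tumbler (395,243), sandy canister (179,241). So the order from −y is vase, canister, tumbler, squat. Next I'll measure from both views.

```bash
cat > meas.py <<'E'
from h import *
from scipy.optimize import minimize
np.set_printoptions(precision=4,suppress=True)
H={'squat_pot':(.052,[(0,.030),(.052,.030)]),'tumbler':(.078,[(0,.024),(.078,.024)]),
'canister':(.104,[(0,.028),(.092,.028),(.097,.023),(.104,.023)]),'bottle_vase':(.132,[(0,.025),(.110,.025),(.118,.014),(.132,.014)])}
a=np.linspace(0,2*np.pi,40)
def sil(c,x,y,z,prof):
    m=np.zeros((840,1120),np.uint8)   # union of hulls of adjacent rings, drawn at 2x
    for (z0,r0),(z1,r1) in zip(prof,prof[1:]):
        P=[[x+r*np.cos(t),y+r*np.sin(t),z+zz] for zz,r in((z0,r0),(z1,r1)) for t in a]
        cv2.fillConvexPoly(m,cv2.convexHull((proj(c,P)*2*16).round().astype(np.int32)),1,shift=4)
    return cv2.resize(m*1.0,(560,420),interpolation=cv2.INTER_AREA)
def masks(l,g):
    o={}
    for c in('scene','top'):
        best=None
        for r in trace(l,c):
            ys,xs=np.nonzero(r['mask'])
            if len(xs)<15: continue
            e=np.hypot(*(proj(c,[g])[0]-[xs.mean(),ys.mean()]))
            if e<14 and (best is None or e<best[0]): best=(e,r['mask'],r['confidence'])
        if best: o[c]=best[1]
    return o
def fit(l,g,z=None):
    M=masks(l,[g[0],g[1],(z or 0)+H[l][0]/2]);prof=H[l][1]
    def cost(p):
        s=0
        for c,m in M.items():
            S=sil(c,p[0]/100,p[1]/100,p[2]/100 if z is None else z,prof); s+=np.abs(S-m).sum()/m.sum()
        return s
    p0=[g[0]*100,g[1]*100]+([0.] if z is None else [])
    sx=np.vstack([p0]+[np.array(p0)+np.eye(len(p0))[i]*1.2 for i in range(len(p0))])
    r=minimize(cost,p0,method='Nelder-Mead',options=dict(initial_simplex=sx,xatol=.01,fatol=1e-4))
    return r.x/100,r.fun,list(M)
def tri(pa,pb):
    (o1,d1),(o2,d2)=ray('scene',pa),ray('top',pb)
    t=np.linalg.lstsq(np.c_[d1,-d2],o2-o1,rcond=None)[0]
    A,B=o1+t[0]*d1,o2+t[1]*d2; return (A+B)/2,np.linalg.norm(A-B)
E
python3 - <<'E'
from meas import *
A=snap('scene','s1.png');snap('top','t1.png')
for l,g in(('bottle_vase',(.419,.075)),('canister',(.41,.262)),('tumbler',(.40,-.226)),('squat_pot',(.413,-.087))):
    print(l,fit(l,g))
C={}
for c in('scene','top'):
    im=capture(c); h=cv2.cvtColor(im,cv2.COLOR_BGR2HSV)
    C[c]=[]
    for r in trace('mark1',c):
        ys,xs=np.nonzero(r['mask']); C[c].append((xs.mean(),ys.mean(),len(xs)))
print(C)
for i,y in enumerate((-.177,-.073,.033,.135)):
    px=[]
    for c in('scene','top'):
        q=proj(c,[(.605,y,.018)])[0]; k=[p for p in C[c] if np.hypot(p[0]-q[0],p[1]-q[1])<14]
        px.append(k[0][:2] if k else None)
    if None not in px: print(i,*tri(*px), atz('scene',px[0],.018),atz('top',px[1],.018))
    else: print(i,px)
cr=cv2.resize(A[90:220,240:410],None,fx=4,fy=4,interpolation=cv2.INTER_CUBIC);cv2.imwrite('pics/crop1.png',cr)
E
```

```text
bottle_vase (array([ 0.4184,  0.0781, -0.0053]), np.float64(0.1778160020080025), ['scene', 'top'])
canister (array([ 0.4097,  0.2754, -0.0054]), np.float64(0.2447778329745543), ['scene', 'top'])
tumbler (array([ 0.3933, -0.2235, -0.0037]), np.float64(0.19798978202535328), ['scene', 'top'])
squat_pot (array([ 0.416 , -0.0822, -0.006 ]), np.float64(0.1729218556302387), ['scene', 'top'])
{'scene': [(np.float64(329.7773654916512), np.float64(228.582560296846), 539), (np.float64(253.79456193353474), np.float64(267.79003021148037), 662), (np.float64(210.66364812419147), np.float64(289.4928848641656), 773), (np.float64(293.29432013769366), np.float64(247.40963855421685), 581)], 'top': [(np.float64(238.97260273972603), np.float64(163.69254185692543), 657), (np.float64(368.7062600321027), np.float64(151.3980738362761), 623), (np.float64(282.57878787878786), np.float64(159.27575757575758), 660), (np.float64(326.05457746478874), np.float64(155.51760563380282), 568)]}
0 [ 0.6144 -0.177   0.0156] 0.0033053809737965422 [ 0.6149 -0.1787  0.018 ] [ 0.6144 -0.175   0.018 ]
1 [ 0.6073 -0.0719  0.0152] 0.0004374041525979267 [ 0.6086 -0.0726  0.018 ] [ 0.6068 -0.0714  0.018 ]
2 [0.6007 0.033  0.0162] 0.0007165172650255971 [0.6015 0.0321 0.018 ] [0.6005 0.0333 0.018 ]
3 [0.5931 0.1382 0.0148] 0.001386678205617529 [0.5946 0.1361 0.018 ] [0.5929 0.1385 0.018 ]
```

View pics/crop1.png

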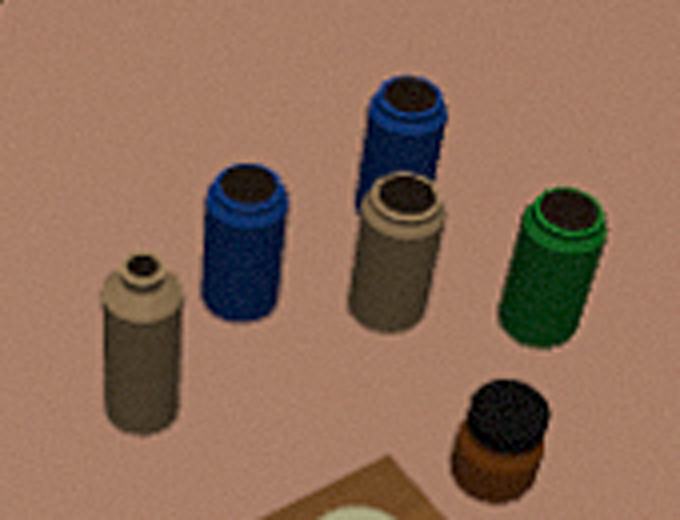

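The crop confirms my choice: the sandy canister is at crop (395,255), with blue ones at left and behind and a green one at right. The vase is the sandy one with the narrow neck at (142,350). Next I'll check the pot positions with the mouth centres and z-constrained fits.

```bash
python3 - <<'E'
from meas import *
A=snap('scene','s2.png');B=snap('top','t2.png')
print('can mouth scene',atz('scene',(341.3,138.8),.104),'vase',atz('scene',(275.5,156.2),.132))
G={'bottle_vase':(.418,.077),'canister':(.41,.268),'tumbler':(.394,-.224),'squat_pot':(.416,-.083)}
t=[]
for l,g in G.items():
    r=fit(l,g,0.0); print(l,r)
    for c,I in(('scene',A),('top',B)):
        J=cv2.resize(I,None,fx=4,fy=4,interpolation=cv2.INTER_CUBIC)
        m=(cv2.resize(sil(c,*r[0],0,H[l][1]),None,fx=4,fy=4)>.5).astype(np.uint8)
        cv2.drawContours(J,cv2.findContours(m,0,1)[0],-1,(0,255,255),1)
        q=(proj(c,[(*r[0],H[l][0]/2)])[0]*4).astype(int); t.append(J[q[1]-130:q[1]+130,q[0]-95:q[0]+95])
cv2.imwrite('pics/ov.png',np.vstack([np.hstack(t[0::2]),np.hstack(t[1::2])]))
E
```

```text
can mouth scene [0.4137 0.2721 0.104 ] vase [0.4187 0.0777 0.132 ]
bottle_vase (array([0.4172, 0.0788]), np.float64(0.18118428480700022), ['scene', 'top'])
canister (array([0.4105, 0.2743]), np.float64(0.20809056768128328), ['scene', 'top'])
tumbler (array([ 0.3915, -0.2219]), np.float64(0.21622036874451273), ['scene', 'top'])
squat_pot (array([ 0.4174, -0.0831]), np.float64(0.163227618542109), ['scene', 'top'])
```

View pics/ov.png

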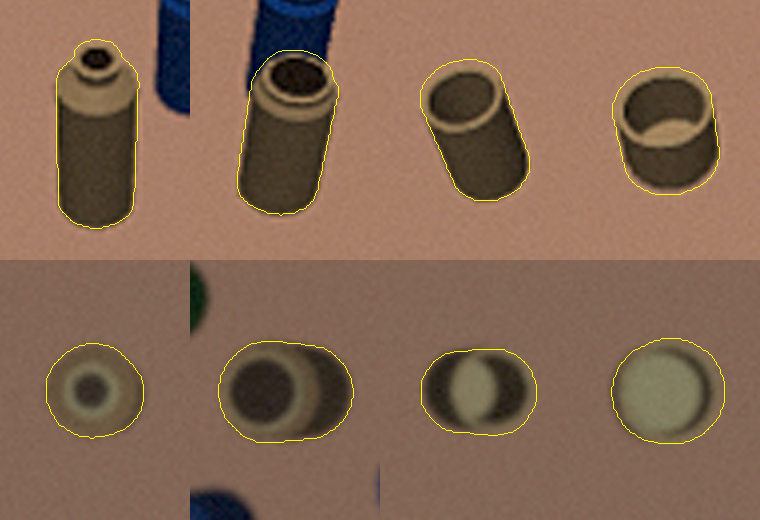

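The overlays fit every pot tightly in both views with the base at z=0. Pots: vase (.417,.0785), canister (.4105,.274), tumbler (.3915,-.222), squat (.417,-.083). Marks 1–4 are fine, 105 mm apart. Starting with the vase.

Call:
servo_tool([
  {"tx":-20,"ty":25,"az":-0.06,"claw":87},
  {"tx":-45,"ty":57,"az":-0.15,"claw":87},
  {"tx":-70,"ty":90,"az":-0.26,"claw":87},
  {"tx":-95,"ty":122,"az":-0.37,"claw":87},
  {"tx":-120,"ty":154,"az":-0.48,"claw":87},
  {"tx":-145,"ty":186,"az":-0.59,"claw":87},
  {"tx":-170,"ty":218,"az":-0.7,"claw":87},
  {"tx":-195,"ty":250,"az":-0.81,"claw":87},
  {"tx":-220,"ty":282,"az":-0.92,"claw":87},
  {"tx":-245,"ty":314,"az":-1.03,"claw":87},
  {"tx":-270,"ty":346,"az":-1.13,"claw":87},
  {"tx":-295,"ty":378,"az":-1.228,"claw":87},
])

```text
schema error: expected keys tx, ty, tz, ax, ay, az, claw
```

```bash
cat > g.py <<'E'
import sys
from h import *
from scipy.spatial.transform import Rotation as Ro
s=sense();R=np.array(s['ee_rot']);p=np.array(s['tcp_pos'])
x=np.array([float(v) for v in sys.argv[1:4]])
th=np.arctan2(-.0213,.3152)  # row angle; tool y = minus board x
yb=np.array([-.9977,-.0675,0]);G=np.c_[np.cross(yb,[0,0,-1]),yb,[0,0,-1]]
print('t mm',(R.T@(x-p)*1000).round(1),'a',Ro.from_matrix(R.T@G).as_rotvec().round(4))
print(p.round(4),'w',round(s['gripper_width']*87,1),'gf',s['gripper_force'],'F',np.round(s['wrist_force'],1),'j',np.round(s['joints'],0),'t',s['time_s'])
E
python3 g.py .4172 .0785 .2
```

```text
t mm [-413.9  530.7   22.6] a [ 1.0000e-04 -0.0000e+00 -1.2285e+00]
[ 0.249  -0.5732  0.2226] w 87.2 gf 0.0 F [-0.5  0.6  0.8] j [-52.  22.   0.   0. -68. -15.] t 2.0
```

All keys are required, so I'm resending it.

Call:
servo_tool([
  {"tx":-20,"ty":25,"tz":0,"ax":0,"ay":0,"az":-0.06,"claw":87},
  {"tx":-45,"ty":57,"tz":0,"ax":0,"ay":0,"az":-0.15,"claw":87},
  {"tx":-70,"ty":90,"tz":0,"ax":0,"ay":0,"az":-0.26,"claw":87},
  {"tx":-95,"ty":122,"tz":0,"ax":0,"ay":0,"az":-0.37,"claw":87},
  {"tx":-120,"ty":154,"tz":0,"ax":0,"ay":0,"az":-0.48,"claw":87},
  {"tx":-145,"ty":186,"tz":0,"ax":0,"ay":0,"az":-0.59,"claw":87},
  {"tx":-170,"ty":218,"tz":0,"ax":0,"ay":0,"az":-0.7,"claw":87},
  {"tx":-195,"ty":250,"tz":0,"ax":0,"ay":0,"az":-0.81,"claw":87},
  {"tx":-220,"ty":282,"tz":0,"ax":0,"ay":0,"az":-0.92,"claw":87},
  {"tx":-245,"ty":314,"tz":0,"ax":0,"ay":0,"az":-1.03,"claw":87},
  {"tx":-270,"ty":346,"tz":0,"ax":0,"ay":0,"az":-1.13,"claw":87},
  {"tx":-295,"ty":378,"tz":0,"ax":0,"ay":0,"az":-1.228,"claw":87},
])

```text
time_s: 3.0
tcp_pos: [0.369, -0.1071, 0.2231]
ee_rot: [[0.072, -0.997, 0.002], [-0.997, -0.072, 0.0], [0.0, -0.002, -1.0]]
wrist_force: [1.6, -0.4, -0.6]
gripper_width: 0.999
gripper_force: 0.0
```

```bash
python3 g.py .4172 .0785 .2
```

```text
t mm [-181.7  -61.4   23.2] a [-0.0017 -0.      0.0044]
[ 0.369  -0.1071  0.2231] w 86.9 gf 0.0 F [ 1.6 -0.4 -0.6] j [  8.  -3. -30.   0. -62.  -4.] t 3.0
```

Call:
servo_tool([
  {"tx":-35,"ty":-12,"tz":5,"ax":0,"ay":0,"az":0,"claw":87},
  {"tx":-72,"ty":-24,"tz":10,"ax":0,"ay":0,"az":0,"claw":87},
  {"tx":-108,"ty":-36,"tz":15,"ax":0,"ay":0,"az":0,"claw":87},
  {"tx":-144,"ty":-48,"tz":20,"ax":0,"ay":0,"az":0,"claw":87},
  {"tx":-170,"ty":-58,"tz":23,"ax":0,"ay":0,"az":0,"claw":87},
  {"tx":-183,"ty":-61,"tz":23,"ax":0,"ay":0,"az":0,"claw":87},
  {"tx":-183,"ty":-61,"tz":23,"ax":0,"ay":0,"az":0,"claw":87},
  {"tx":-183,"ty":-61,"tz":23,"ax":0,"ay":0,"az":0,"claw":87},
  {"tx":-183,"ty":-61,"tz":23,"ax":0,"ay":0,"az":0,"claw":87},
])

```text
time_s: 3.75
tcp_pos: [0.4173, 0.0771, 0.1996]
ee_rot: [[0.067, -0.998, -0.0], [-0.998, -0.067, -0.0], [0.0, 0.0, -1.0]]
wrist_force: [0.3, -0.3, -0.9]
gripper_width: 1.001
gripper_force: 0.0
```

```bash
python3 g.py .4172 .0785 .069
```

```text
t mm [ -1.4  -0.  130.6] a [ 0.0002 -0.0001 -0.0009]
[0.4173 0.0771 0.1996] w 87.0 gf 0.0 F [ 0.3 -0.3 -0.9] j [ 33.   3. -28.  -0. -59. -29.] t 3.75
```

Call:
servo_tool([
  {"tx":-1,"ty":0,"tz":20,"ax":0,"ay":0,"az":0,"claw":87},
  {"tx":-1,"ty":0,"tz":45,"ax":0,"ay":0,"az":0,"claw":87},
  {"tx":-1,"ty":0,"tz":70,"ax":0,"ay":0,"az":0,"claw":87},
  {"tx":-1,"ty":0,"tz":95,"ax":0,"ay":0,"az":0,"claw":87},
  {"tx":-1,"ty":0,"tz":115,"ax":0,"ay":0,"az":0,"claw":87},
  {"tx":-1,"ty":0,"tz":127,"ax":0,"ay":0,"az":0,"claw":87},
  {"tx":-1,"ty":0,"tz":131,"ax":0,"ay":0,"az":0,"claw":87},
  {"tx":-1,"ty":0,"tz":131,"ax":0,"ay":0,"az":0,"claw":87},
  {"tx":-1,"ty":0,"tz":131,"ax":0,"ay":0,"az":0,"claw":70},
  {"tx":-1,"ty":0,"tz":131,"ax":0,"ay":0,"az":0,"claw":60},
  {"tx":-1,"ty":0,"tz":131,"ax":0,"ay":0,"az":0,"claw":54},
  {"tx":-1,"ty":0,"tz":131,"ax":0,"ay":0,"az":0,"claw":40},
])

```text
time_s: 4.75
tcp_pos: [0.418, 0.0789, 0.0694]
ee_rot: [[0.067, -0.998, 0.002], [-0.998, -0.067, 0.001], [-0.001, -0.002, -1.0]]
wrist_force: [-0.2, 0.6, 0.9]
gripper_width: 0.783
gripper_force: 0.0
```

Call:
servo_tool([
  {"tx":0,"ty":0,"tz":0,"ax":0,"ay":0,"az":0,"claw":30},
  {"tx":0,"ty":0,"tz":0,"ax":0,"ay":0,"az":0,"claw":30},
  {"tx":0,"ty":0,"tz":0,"ax":0,"ay":0,"az":0,"claw":30},
  {"tx":0,"ty":0,"tz":0,"ax":0,"ay":0,"az":0,"claw":30},
  {"tx":0,"ty":0,"tz":0,"ax":0,"ay":0,"az":0,"claw":30},
])

```text
time_s: 5.17
tcp_pos: [0.4172, 0.0786, 0.0687]
ee_rot: [[0.067, -0.998, -0.001], [-0.998, -0.067, -0.0], [0.0, 0.001, -1.0]]
wrist_force: [-2.7, -0.2, 5.3]
gripper_width: 0.566
gripper_force: 30.0
```

```bash
python3 g.py .6144 -.177 .15
```

```text
t mm [ 268.3 -179.5  -81.3] a [ 0.0006 -0.0003 -0.0004]
[0.4172 0.0786 0.0687] w 49.2 gf 29.959474924835376 F [-2.7 -0.2  5.3] j [ 33.  14. -38.  -0. -38. -29.] t 5.1667
```

Call:
servo_tool([
  {"tx":0,"ty":0,"tz":-8,"ax":0,"ay":0,"az":0,"claw":30},
  {"tx":0,"ty":0,"tz":-25,"ax":0,"ay":0,"az":0,"claw":30},
  {"tx":0,"ty":0,"tz":-45,"ax":0,"ay":0,"az":0,"claw":30},
  {"tx":5,"ty":-4,"tz":-65,"ax":0,"ay":0,"az":0,"claw":30},
  {"tx":20,"ty":-14,"tz":-78,"ax":0,"ay":0,"az":0,"claw":30},
  {"tx":42,"ty":-28,"tz":-82,"ax":0,"ay":0,"az":0,"claw":30},
  {"tx":67,"ty":-45,"tz":-82,"ax":0,"ay":0,"az":0,"claw":30},
  {"tx":92,"ty":-62,"tz":-82,"ax":0,"ay":0,"az":0,"claw":30},
  {"tx":117,"ty":-78,"tz":-82,"ax":0,"ay":0,"az":0,"claw":30},
  {"tx":142,"ty":-95,"tz":-82,"ax":0,"ay":0,"az":0,"claw":30},
  {"tx":167,"ty":-112,"tz":-82,"ax":0,"ay":0,"az":0,"claw":30},
  {"tx":192,"ty":-128,"tz":-82,"ax":0,"ay":0,"az":0,"claw":30},
])

```text
time_s: 6.17
tcp_pos: [0.5583, -0.1056, 0.1499]
ee_rot: [[0.066, -0.998, -0.001], [-0.998, -0.066, 0.0], [-0.001, 0.001, -1.0]]
wrist_force: [1.3, 0.2, -4.1]
gripper_width: 0.566
gripper_force: 30.0
```

Call:
servo_tool([
  {"tx":22,"ty":-15,"tz":0,"ax":0,"ay":0,"az":0,"claw":30},
  {"tx":44,"ty":-30,"tz":0,"ax":0,"ay":0,"az":0,"claw":30},
  {"tx":60,"ty":-41,"tz":0,"ax":0,"ay":0,"az":0,"claw":30},
  {"tx":71,"ty":-48,"tz":0,"ax":0,"ay":0,"az":0,"claw":30},
  {"tx":76,"ty":-51,"tz":0,"ax":0,"ay":0,"az":0,"claw":30},
  {"tx":76,"ty":-51,"tz":0,"ax":0,"ay":0,"az":0,"claw":30},
  {"tx":76,"ty":-51,"tz":0,"ax":0,"ay":0,"az":0,"claw":30},
  {"tx":76,"ty":-51,"tz":0,"ax":0,"ay":0,"az":0,"claw":30},
])

```text
time_s: 6.83
tcp_pos: [0.6133, -0.1759, 0.1503]
ee_rot: [[0.067, -0.998, -0.001], [-0.998, -0.067, 0.001], [-0.001, 0.001, -1.0]]
wrist_force: [-0.1, 1.3, -2.9]
gripper_width: 0.566
gripper_force: 30.0
```

```bash
python3 g.py .6144 -.177 .0877; python3 - <<'E'
from h import *
a=snap('scene','s3.png')
cv2.imwrite('pics/c3.png',cv2.resize(a[120:360,80:380],None,fx=2,fy=2))
E
```

```text
t mm [ 1.2 -1.1 62.6] a [ 0.0011  0.0006 -0.0001]
[ 0.6133 -0.1759  0.1503] w 49.3 gf 29.95431619390729 F [-0.1  1.3 -2.9] j [ -2.  26.  -3.  -0. -60.   5.] t 6.8333
```

View pics/c3.png

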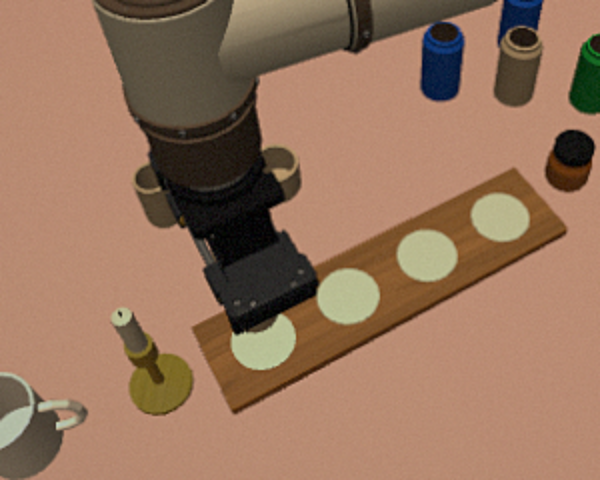

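The vase is held above mark 1 (crop 263,340) and the body is clear of the candle at (123,320). Lowering, with the last millimetres slow.

Call:
servo_tool([
  {"tx":1,"ty":-1,"tz":10,"ax":0,"ay":0,"az":0,"claw":30},
  {"tx":1,"ty":-1,"tz":25,"ax":0,"ay":0,"az":0,"claw":30},
  {"tx":1,"ty":-1,"tz":40,"ax":0,"ay":0,"az":0,"claw":30},
  {"tx":1,"ty":-1,"tz":50,"ax":0,"ay":0,"az":0,"claw":30},
  {"tx":1,"ty":-1,"tz":56,"ax":0,"ay":0,"az":0,"claw":30},
  {"tx":1,"ty":-1,"tz":59,"ax":0,"ay":0,"az":0,"claw":30},
  {"tx":1,"ty":-1,"tz":60,"ax":0,"ay":0,"az":0,"claw":30},
  {"tx":1,"ty":-1,"tz":61,"ax":0,"ay":0,"az":0,"claw":30},
  {"tx":1,"ty":-1,"tz":62,"ax":0,"ay":0,"az":0,"claw":30},
  {"tx":1,"ty":-1,"tz":62,"ax":0,"ay":0,"az":0,"claw":30},
  {"tx":1,"ty":-1,"tz":62,"ax":0,"ay":0,"az":0,"claw":30},
])

```text
time_s: 7.8
tcp_pos: [0.6154, -0.1777, 0.0891]
ee_rot: [[0.067, -0.998, 0.001], [-0.998, -0.067, -0.0], [0.0, -0.001, -1.0]]
wrist_force: [0.3, 0.1, -3.8]
gripper_width: 0.571
gripper_force: 30.0
```

Call:
servo_tool([
  {"tx":0,"ty":0,"tz":0.5,"ax":0,"ay":0,"az":0,"claw":30},
  {"tx":0,"ty":0,"tz":1,"ax":0,"ay":0,"az":0,"claw":30},
  {"tx":0,"ty":0,"tz":1.5,"ax":0,"ay":0,"az":0,"claw":30},
  {"tx":0,"ty":0,"tz":1.5,"ax":0,"ay":0,"az":0,"claw":30},
])

```text
time_s: 8.13
tcp_pos: [0.6151, -0.1777, 0.087]
ee_rot: [[0.067, -0.998, -0.0], [-0.998, -0.067, 0.0], [-0.0, 0.0, -1.0]]
wrist_force: [-0.5, 0.2, -3.2]
gripper_width: 0.564
gripper_force: 30.0
```

Call:
servo_tool([
  {"tx":0,"ty":0,"tz":0.4,"ax":0,"ay":0,"az":0,"claw":30},
  {"tx":0,"ty":0,"tz":0.8,"ax":0,"ay":0,"az":0,"claw":30},
  {"tx":0,"ty":0,"tz":0.8,"ax":0,"ay":0,"az":0,"claw":30},
])

```text
time_s: 8.38
tcp_pos: [0.6152, -0.1777, 0.0868]
ee_rot: [[0.067, -0.998, 0.0], [-0.998, -0.067, -0.0], [0.0, -0.0, -1.0]]
wrist_force: [-1.1, -0.3, -0.0]
gripper_width: 0.567
gripper_force: 30.0
```

Contact: the weight has come off at TCP z=0.0868, as predicted. Releasing and retreating.

Call:
servo_tool([
  {"tx":0,"ty":0,"tz":0,"ax":0,"ay":0,"az":0,"claw":52},
  {"tx":0,"ty":0,"tz":0,"ax":0,"ay":0,"az":0,"claw":60},
  {"tx":0,"ty":0,"tz":0,"ax":0,"ay":0,"az":0,"claw":75},
  {"tx":0,"ty":0,"tz":0,"ax":0,"ay":0,"az":0,"claw":87},
  {"tx":0,"ty":0,"tz":0,"ax":0,"ay":0,"az":0,"claw":87},
  {"tx":0,"ty":0,"tz":-10,"ax":0,"ay":0,"az":0,"claw":87},
  {"tx":0,"ty":0,"tz":-30,"ax":0,"ay":0,"az":0,"claw":87},
  {"tx":0,"ty":0,"tz":-55,"ax":0,"ay":0,"az":0,"claw":87},
  {"tx":0,"ty":0,"tz":-80,"ax":0,"ay":0,"az":0,"claw":87},
  {"tx":0,"ty":0,"tz":-100,"ax":0,"ay":0,"az":0,"claw":87},
  {"tx":0,"ty":0,"tz":-105,"ax":0,"ay":0,"az":0,"claw":87},
])

```text
time_s: 9.3
tcp_pos: [0.6174, -0.1783, 0.1968]
ee_rot: [[0.068, -0.998, 0.009], [-0.998, -0.068, -0.002], [0.003, -0.009, -1.0]]
wrist_force: [-0.5, -0.7, 0.9]
gripper_width: 1.0
gripper_force: 0.0
```

```bash
python3 g.py .4107 .274 .19
```

```text
t mm [-465.2  175.7    4.1] a [-0.0087 -0.0025  0.0002]
[ 0.6174 -0.1783  0.1968] w 87.0 gf 0.0 F [-0.5 -0.7  0.9] j [ -2.  24.   0.   0. -65.   5.] t 9.3
```

Call:
servo_tool([
  {"tx":-20,"ty":8,"tz":0,"ax":0,"ay":0,"az":0,"claw":87},
  {"tx":-55,"ty":21,"tz":0,"ax":0,"ay":0,"az":0,"claw":87},
  {"tx":-92,"ty":35,"tz":0,"ax":0,"ay":0,"az":0,"claw":87},
  {"tx":-129,"ty":49,"tz":0,"ax":0,"ay":0,"az":0,"claw":87},
  {"tx":-166,"ty":63,"tz":0,"ax":0,"ay":0,"az":0,"claw":87},
  {"tx":-203,"ty":77,"tz":0,"ax":0,"ay":0,"az":0,"claw":87},
  {"tx":-240,"ty":91,"tz":0,"ax":0,"ay":0,"az":0,"claw":87},
  {"tx":-277,"ty":105,"tz":0,"ax":0,"ay":0,"az":0,"claw":87},
  {"tx":-314,"ty":118,"tz":0,"ax":0,"ay":0,"az":0,"claw":87},
  {"tx":-350,"ty":131,"tz":0,"ax":0,"ay":0,"az":0,"claw":87},
  {"tx":-385,"ty":144,"tz":0,"ax":0,"ay":0,"az":0,"claw":87},
  {"tx":-415,"ty":155,"tz":0,"ax":0,"ay":0,"az":0,"claw":87},
])

```text
time_s: 10.3
tcp_pos: [0.4313, 0.2278, 0.1914]
ee_rot: [[0.068, -0.998, 0.0], [-0.998, -0.068, 0.0], [-0.0, -0.0, -1.0]]
wrist_force: [1.3, 0.6, -0.3]
gripper_width: 1.002
gripper_force: 0.0
```

Call:
servo_tool([
  {"tx":-25,"ty":10,"tz":0,"ax":0,"ay":0,"az":0,"claw":87},
  {"tx":-43,"ty":16,"tz":0,"ax":0,"ay":0,"az":0,"claw":87},
  {"tx":-50,"ty":19,"tz":0,"ax":0,"ay":0,"az":0,"claw":87},
  {"tx":-50,"ty":19,"tz":0,"ax":0,"ay":0,"az":0,"claw":87},
  {"tx":-50,"ty":19,"tz":0,"ax":0,"ay":0,"az":0,"claw":87},
  {"tx":-50,"ty":19,"tz":0,"ax":0,"ay":0,"az":0,"claw":87},
])

```text
time_s: 10.8
tcp_pos: [0.4106, 0.2737, 0.1911]
ee_rot: [[0.066, -0.998, -0.0], [-0.998, -0.066, -0.0], [0.0, 0.0, -1.0]]
wrist_force: [0.7, 0.5, -0.2]
gripper_width: 1.0
gripper_force: 0.0
```

```bash
python3 g.py .4107 .274 .056; python3 - <<'E'
from meas import *
capture('scene');capture('top');print(fit('bottle_vase',(.615,-.177),.018))
E
```

```text
t mm [ -0.3  -0.2 135.1] a [ 0.0004 -0.0004 -0.0016]
[0.4106 0.2737 0.1911] w 87.0 gf 0.0 F [ 0.7  0.5 -0.2] j [ 53.  11. -20.  -0. -59. -49.] t 10.8
(array([ 0.6144, -0.1775]), np.float64(0.09865339733553738), ['scene', 'top'])
```

The vase fits dead on mark 1 (.6144, -.1775). Now the canister.

Call:
servo_tool([
  {"tx":0,"ty":0,"tz":20,"ax":0,"ay":0,"az":0,"claw":87},
  {"tx":0,"ty":0,"tz":45,"ax":0,"ay":0,"az":0,"claw":87},
  {"tx":0,"ty":0,"tz":70,"ax":0,"ay":0,"az":0,"claw":87},
  {"tx":0,"ty":0,"tz":95,"ax":0,"ay":0,"az":0,"claw":87},
  {"tx":0,"ty":0,"tz":118,"ax":0,"ay":0,"az":0,"claw":87},
  {"tx":0,"ty":0,"tz":131,"ax":0,"ay":0,"az":0,"claw":87},
  {"tx":0,"ty":0,"tz":135,"ax":0,"ay":0,"az":0,"claw":87},
  {"tx":0,"ty":0,"tz":135,"ax":0,"ay":0,"az":0,"claw":87},
  {"tx":0,"ty":0,"tz":135,"ax":0,"ay":0,"az":0,"claw":75},
  {"tx":0,"ty":0,"tz":135,"ax":0,"ay":0,"az":0,"claw":65},
  {"tx":0,"ty":0,"tz":135,"ax":0,"ay":0,"az":0,"claw":60},
  {"tx":0,"ty":0,"tz":135,"ax":0,"ay":0,"az":0,"claw":50},
])

```text
time_s: 12.0
tcp_pos: [0.4108, 0.2751, 0.0572]
ee_rot: [[0.067, -0.998, 0.001], [-0.998, -0.067, 0.002], [-0.002, -0.001, -1.0]]
wrist_force: [0.5, 0.3, -0.0]
gripper_width: 0.78
gripper_force: 0.0
```

Call:
servo_tool([
  {"tx":0,"ty":0,"tz":0,"ax":0,"ay":0,"az":0,"claw":36},
  {"tx":0,"ty":0,"tz":0,"ax":0,"ay":0,"az":0,"claw":36},
  {"tx":0,"ty":0,"tz":0,"ax":0,"ay":0,"az":0,"claw":36},
  {"tx":0,"ty":0,"tz":0,"ax":0,"ay":0,"az":0,"claw":36},
  {"tx":0,"ty":0,"tz":0,"ax":0,"ay":0,"az":0,"claw":36},
])

```text
time_s: 12.42
tcp_pos: [0.4103, 0.2747, 0.0566]
ee_rot: [[0.067, -0.998, 0.0], [-0.998, -0.067, 0.0], [-0.0, -0.0, -1.0]]
wrist_force: [-2.5, 0.2, 4.8]
gripper_width: 0.637
gripper_force: 30.0
```

```bash
python3 g.py .6073 -.0719 .19
```

```text
t mm [ 359.1 -173.3 -133.4] a [-0.      0.0001 -0.0004]
[0.4103 0.2747 0.0566] w 55.4 gf 29.98903670377331 F [-2.5  0.2  4.8] j [ 53.  21. -30.  -0. -39. -49.] t 12.4167
```

Call:
servo_tool([
  {"tx":0,"ty":0,"tz":-8,"ax":0,"ay":0,"az":0,"claw":36},
  {"tx":0,"ty":0,"tz":-25,"ax":0,"ay":0,"az":0,"claw":36},
  {"tx":0,"ty":0,"tz":-50,"ax":0,"ay":0,"az":0,"claw":36},
  {"tx":0,"ty":0,"tz":-75,"ax":0,"ay":0,"az":0,"claw":36},
  {"tx":0,"ty":0,"tz":-100,"ax":0,"ay":0,"az":0,"claw":36},
  {"tx":8,"ty":-4,"tz":-118,"ax":0,"ay":0,"az":0,"claw":36},
  {"tx":27,"ty":-13,"tz":-125,"ax":0,"ay":0,"az":0,"claw":36},
  {"tx":52,"ty":-25,"tz":-125,"ax":0,"ay":0,"az":0,"claw":36},
  {"tx":79,"ty":-38,"tz":-125,"ax":0,"ay":0,"az":0,"claw":36},
  {"tx":106,"ty":-51,"tz":-125,"ax":0,"ay":0,"az":0,"claw":36},
  {"tx":133,"ty":-64,"tz":-125,"ax":0,"ay":0,"az":0,"claw":36},
  {"tx":160,"ty":-77,"tz":-125,"ax":0,"ay":0,"az":0,"claw":36},
])

```text
time_s: 13.42
tcp_pos: [0.4978, 0.1186, 0.1808]
ee_rot: [[0.067, -0.998, -0.001], [-0.998, -0.067, -0.0], [0.0, 0.001, -1.0]]
wrist_force: [-0.3, 1.1, -2.2]
gripper_width: 0.634
gripper_force: 30.0
```

Call:
servo_tool([
  {"tx":27,"ty":-13,"tz":0,"ax":0,"ay":0,"az":0,"claw":36},
  {"tx":54,"ty":-26,"tz":0,"ax":0,"ay":0,"az":0,"claw":36},
  {"tx":81,"ty":-39,"tz":0,"ax":0,"ay":0,"az":0,"claw":36},
  {"tx":108,"ty":-52,"tz":0,"ax":0,"ay":0,"az":0,"claw":36},
  {"tx":135,"ty":-65,"tz":0,"ax":0,"ay":0,"az":0,"claw":36},
  {"tx":160,"ty":-77,"tz":0,"ax":0,"ay":0,"az":0,"claw":36},
  {"tx":180,"ty":-87,"tz":0,"ax":0,"ay":0,"az":0,"claw":36},
  {"tx":193,"ty":-93,"tz":0,"ax":0,"ay":0,"az":0,"claw":36},
  {"tx":199,"ty":-96,"tz":0,"ax":0,"ay":0,"az":0,"claw":36},
  {"tx":199,"ty":-96,"tz":0,"ax":0,"ay":0,"az":0,"claw":36},
  {"tx":199,"ty":-96,"tz":0,"ax":0,"ay":0,"az":0,"claw":36},
  {"tx":199,"ty":-96,"tz":0,"ax":0,"ay":0,"az":0,"claw":36},
])

```text
time_s: 14.42
tcp_pos: [0.6064, -0.0709, 0.1812]
ee_rot: [[0.068, -0.998, -0.001], [-0.998, -0.068, 0.0], [-0.0, 0.001, -1.0]]
wrist_force: [-0.1, 0.5, -2.3]
gripper_width: 0.637
gripper_force: 30.0
```

```bash
python3 g.py .6073 -.0719 .0746
```

```text
t mm [  1.1  -0.8 106.6] a [0.0006 0.0004 0.0005]
[ 0.6064 -0.0709  0.1812] w 55.4 gf 29.988376512774266 F [-0.1  0.5 -2.3] j [  8.  22.  -5.  -0. -62.  -5.] t 14.4167
```

Call:
servo_tool([
  {"tx":1,"ty":-1,"tz":12,"ax":0,"ay":0,"az":0,"claw":36},
  {"tx":1,"ty":-1,"tz":34,"ax":0,"ay":0,"az":0,"claw":36},
  {"tx":1,"ty":-1,"tz":58,"ax":0,"ay":0,"az":0,"claw":36},
  {"tx":1,"ty":-1,"tz":80,"ax":0,"ay":0,"az":0,"claw":36},
  {"tx":1,"ty":-1,"tz":94,"ax":0,"ay":0,"az":0,"claw":36},
  {"tx":1,"ty":-1,"tz":101,"ax":0,"ay":0,"az":0,"claw":36},
  {"tx":1,"ty":-1,"tz":104,"ax":0,"ay":0,"az":0,"claw":36},
  {"tx":1,"ty":-1,"tz":104.5,"ax":0,"ay":0,"az":0,"claw":36},
  {"tx":1,"ty":-1,"tz":105,"ax":0,"ay":0,"az":0,"claw":36},
  {"tx":1,"ty":-1,"tz":105.5,"ax":0,"ay":0,"az":0,"claw":36},
  {"tx":1,"ty":-1,"tz":106,"ax":0,"ay":0,"az":0,"claw":36},
  {"tx":1,"ty":-1,"tz":106,"ax":0,"ay":0,"az":0,"claw":36},
])

```text
time_s: 15.42
tcp_pos: [0.6085, -0.0729, 0.076]
ee_rot: [[0.067, -0.998, 0.001], [-0.998, -0.067, 0.0], [-0.0, -0.001, -1.0]]
wrist_force: [-0.4, -0.2, -4.1]
gripper_width: 0.632
gripper_force: 30.0
```

Call:
servo_tool([
  {"tx":0,"ty":0,"tz":0.4,"ax":0,"ay":0,"az":0,"claw":36},
  {"tx":0,"ty":0,"tz":0.7,"ax":0,"ay":0,"az":0,"claw":36},
  {"tx":0,"ty":0,"tz":0.7,"ax":0,"ay":0,"az":0,"claw":36},
])

```text
time_s: 15.67
tcp_pos: [0.6082, -0.073, 0.0748]
ee_rot: [[0.067, -0.998, 0.0], [-0.998, -0.067, -0.0], [0.0, -0.0, -1.0]]
wrist_force: [0.3, 0.1, -2.5]
gripper_width: 0.633
gripper_force: 30.0
```

Call:
servo_tool([
  {"tx":0,"ty":0,"tz":0.4,"ax":0,"ay":0,"az":0,"claw":36},
  {"tx":0,"ty":0,"tz":0.7,"ax":0,"ay":0,"az":0,"claw":36},
  {"tx":0,"ty":0,"tz":0.7,"ax":0,"ay":0,"az":0,"claw":36},
])

```text
time_s: 15.92
tcp_pos: [0.6082, -0.073, 0.0747]
ee_rot: [[0.067, -0.998, 0.001], [-0.998, -0.067, -0.0], [0.0, -0.0, -1.0]]
wrist_force: [-1.9, 0.7, 4.3]
gripper_width: 0.635
gripper_force: 30.0
```

Contact (Fz went from -2.5 to +4.3). Releasing and retreating.

Call:
servo_tool([
  {"tx":0,"ty":0,"tz":0,"ax":0,"ay":0,"az":0,"claw":58},
  {"tx":0,"ty":0,"tz":0,"ax":0,"ay":0,"az":0,"claw":66},
  {"tx":0,"ty":0,"tz":0,"ax":0,"ay":0,"az":0,"claw":78},
  {"tx":0,"ty":0,"tz":0,"ax":0,"ay":0,"az":0,"claw":87},
  {"tx":0,"ty":0,"tz":0,"ax":0,"ay":0,"az":0,"claw":87},
  {"tx":0,"ty":0,"tz":-10,"ax":0,"ay":0,"az":0,"claw":87},
  {"tx":0,"ty":0,"tz":-30,"ax":0,"ay":0,"az":0,"claw":87},
  {"tx":0,"ty":0,"tz":-55,"ax":0,"ay":0,"az":0,"claw":87},
  {"tx":0,"ty":0,"tz":-80,"ax":0,"ay":0,"az":0,"claw":87},
  {"tx":0,"ty":0,"tz":-100,"ax":0,"ay":0,"az":0,"claw":87},
  {"tx":0,"ty":0,"tz":-105,"ax":0,"ay":0,"az":0,"claw":87},
  {"tx":0,"ty":0,"tz":-105,"ax":0,"ay":0,"az":0,"claw":87},
])

```text
time_s: 16.92
tcp_pos: [0.6093, -0.0728, 0.1815]
ee_rot: [[0.067, -0.998, 0.005], [-0.998, -0.067, 0.0], [-0.0, -0.005, -1.0]]
wrist_force: [-0.2, -0.1, -0.1]
gripper_width: 0.997
gripper_force: 0.0
```

```bash
python3 g.py .3915 -.222 .18
```

```text
t mm [134.3 227.3   0.3] a [-0.0051  0.0001 -0.0004]
[ 0.6093 -0.0728  0.1815] w 86.7 gf 0.0 F [-0.2 -0.1 -0.1] j [  8.  23.  -5.   0. -62.  -4.] t 16.9167
```

Call:
servo_tool([
  {"tx":10,"ty":17,"tz":0,"ax":0,"ay":0,"az":0,"claw":87},
  {"tx":27,"ty":45,"tz":0,"ax":0,"ay":0,"az":0,"claw":87},
  {"tx":45,"ty":75,"tz":0,"ax":0,"ay":0,"az":0,"claw":87},
  {"tx":63,"ty":106,"tz":0,"ax":0,"ay":0,"az":0,"claw":87},
  {"tx":81,"ty":137,"tz":0,"ax":0,"ay":0,"az":0,"claw":87},
  {"tx":99,"ty":167,"tz":0,"ax":0,"ay":0,"az":0,"claw":87},
  {"tx":115,"ty":194,"tz":0,"ax":0,"ay":0,"az":0,"claw":87},
  {"tx":127,"ty":214,"tz":0,"ax":0,"ay":0,"az":0,"claw":87},
  {"tx":134,"ty":226,"tz":0,"ax":0,"ay":0,"az":0,"claw":87},
  {"tx":134,"ty":226,"tz":0,"ax":0,"ay":0,"az":0,"claw":87},
  {"tx":134,"ty":226,"tz":0,"ax":0,"ay":0,"az":0,"claw":87},
  {"tx":134,"ty":226,"tz":0,"ax":0,"ay":0,"az":0,"claw":87},
])

```text
time_s: 17.92
tcp_pos: [0.3924, -0.2215, 0.1786]
ee_rot: [[0.067, -0.998, 0.0], [-0.998, -0.067, -0.0], [0.0, -0.0, -1.0]]
wrist_force: [-0.3, -0.0, -0.5]
gripper_width: 0.997
gripper_force: 0.0
```

```bash
python3 g.py .3915 -.222 .033; python3 - <<'E'
from meas import *
capture('scene');capture('top');print(fit('canister',(.608,-.073),.018))
E
```

```text
t mm [  0.4   1.  145.6] a [-0.     -0.     -0.0001]
[ 0.3924 -0.2215  0.1786] w 86.8 gf 0.0 F [-0.3 -0.  -0.5] j [ -9.   7. -27.   0. -56.  13.] t 17.9167
(array([ 0.6075, -0.0734]), np.float64(0.23582334183259696), ['scene', 'top'])
```

The canister is on mark 2. Now the tumbler.

Call:
servo_tool([
  {"tx":0,"ty":1,"tz":20,"ax":0,"ay":0,"az":0,"claw":87},
  {"tx":0,"ty":1,"tz":48,"ax":0,"ay":0,"az":0,"claw":87},
  {"tx":0,"ty":1,"tz":76,"ax":0,"ay":0,"az":0,"claw":87},
  {"tx":0,"ty":1,"tz":103,"ax":0,"ay":0,"az":0,"claw":87},
  {"tx":0,"ty":1,"tz":126,"ax":0,"ay":0,"az":0,"claw":87},
  {"tx":0,"ty":1,"tz":140,"ax":0,"ay":0,"az":0,"claw":87},
  {"tx":0,"ty":1,"tz":145,"ax":0,"ay":0,"az":0,"claw":87},
  {"tx":0,"ty":1,"tz":145,"ax":0,"ay":0,"az":0,"claw":87},
  {"tx":0,"ty":1,"tz":145,"ax":0,"ay":0,"az":0,"claw":72},
  {"tx":0,"ty":1,"tz":145,"ax":0,"ay":0,"az":0,"claw":60},
  {"tx":0,"ty":1,"tz":145,"ax":0,"ay":0,"az":0,"claw":52},
  {"tx":0,"ty":1,"tz":145,"ax":0,"ay":0,"az":0,"claw":40},
])

```text
time_s: 19.12
tcp_pos: [0.3913, -0.2219, 0.0348]
ee_rot: [[0.067, -0.998, 0.002], [-0.998, -0.067, -0.0], [0.001, -0.002, -1.0]]
wrist_force: [-0.1, 0.5, -0.6]
gripper_width: 0.786
gripper_force: 0.0
```

Call:
servo_tool([
  {"tx":0,"ty":0,"tz":0,"ax":0,"ay":0,"az":0,"claw":28},
  {"tx":0,"ty":0,"tz":0,"ax":0,"ay":0,"az":0,"claw":28},
  {"tx":0,"ty":0,"tz":0,"ax":0,"ay":0,"az":0,"claw":28},
  {"tx":0,"ty":0,"tz":0,"ax":0,"ay":0,"az":0,"claw":28},
  {"tx":0,"ty":0,"tz":0,"ax":0,"ay":0,"az":0,"claw":28},
])

```text
time_s: 19.53
tcp_pos: [0.3913, -0.2219, 0.0342]
ee_rot: [[0.067, -0.998, 0.001], [-0.998, -0.067, -0.0], [0.0, -0.001, -1.0]]
wrist_force: [1.0, 0.5, 1.7]
gripper_width: 0.542
gripper_force: 30.0
```

```bash
python3 g.py .6007 .033 .15
```

```text
t mm [-240.2 -226.2 -115.6] a [-0.0014 -0.0005 -0.0003]
[ 0.3913 -0.2219  0.0342] w 47.1 gf 29.994049184675905 F [1.  0.5 1.7] j [ -9.  19. -37.   0. -33.  13.] t 19.5333
```

Call:
servo_tool([
  {"tx":0,"ty":0,"tz":-8,"ax":0,"ay":0,"az":0,"claw":28},
  {"tx":0,"ty":0,"tz":-25,"ax":0,"ay":0,"az":0,"claw":28},
  {"tx":0,"ty":0,"tz":-50,"ax":0,"ay":0,"az":0,"claw":28},
  {"tx":0,"ty":0,"tz":-75,"ax":0,"ay":0,"az":0,"claw":28},
  {"tx":-5,"ty":-5,"tz":-98,"ax":0,"ay":0,"az":0,"claw":28},
  {"tx":-17,"ty":-16,"tz":-115,"ax":0,"ay":0,"az":0,"claw":28},
  {"tx":-35,"ty":-33,"tz":-120,"ax":0,"ay":0,"az":0,"claw":28},
  {"tx":-55,"ty":-52,"tz":-120,"ax":0,"ay":0,"az":0,"claw":28},
  {"tx":-75,"ty":-71,"tz":-120,"ax":0,"ay":0,"az":0,"claw":28},
  {"tx":-95,"ty":-90,"tz":-120,"ax":0,"ay":0,"az":0,"claw":28},
  {"tx":-115,"ty":-109,"tz":-120,"ax":0,"ay":0,"az":0,"claw":28},
  {"tx":-135,"ty":-128,"tz":-120,"ax":0,"ay":0,"az":0,"claw":28},
])

```text
time_s: 20.53
tcp_pos: [0.5088, -0.0774, 0.1537]
ee_rot: [[0.067, -0.998, -0.002], [-0.998, -0.067, 0.0], [-0.0, 0.002, -1.0]]
wrist_force: [0.3, -0.1, -1.5]
gripper_width: 0.532
gripper_force: 30.0
```

Call:
servo_tool([
  {"tx":-20,"ty":-19,"tz":0,"ax":0,"ay":0,"az":0,"claw":28},
  {"tx":-40,"ty":-38,"tz":0,"ax":0,"ay":0,"az":0,"claw":28},
  {"tx":-60,"ty":-56,"tz":0,"ax":0,"ay":0,"az":0,"claw":28},
  {"tx":-78,"ty":-73,"tz":0,"ax":0,"ay":0,"az":0,"claw":28},
  {"tx":-92,"ty":-86,"tz":0,"ax":0,"ay":0,"az":0,"claw":28},
  {"tx":-101,"ty":-94,"tz":0,"ax":0,"ay":0,"az":0,"claw":28},
  {"tx":-105,"ty":-98,"tz":0,"ax":0,"ay":0,"az":0,"claw":28},
  {"tx":-105,"ty":-98,"tz":0,"ax":0,"ay":0,"az":0,"claw":28},
  {"tx":-105,"ty":-98,"tz":0,"ax":0,"ay":0,"az":0,"claw":28},
  {"tx":-105,"ty":-98,"tz":0,"ax":0,"ay":0,"az":0,"claw":28},
])

```text
time_s: 21.37
tcp_pos: [0.599, 0.0319, 0.1538]
ee_rot: [[0.066, -0.998, -0.001], [-0.998, -0.066, -0.0], [0.0, 0.001, -1.0]]
wrist_force: [-0.3, -0.3, -2.2]
gripper_width: 0.54
gripper_force: 30.0
```

```bash
python3 g.py .6007 .033 .0522
```

```text
t mm [ -1.   -1.8 101.6] a [ 0.0012 -0.0001 -0.0016]
[0.599  0.0319 0.1538] w 47.0 gf 29.9938292721059 F [-0.3 -0.3 -2.2] j [ 18.  23.  -9.  -0. -58. -15.] t 21.3667
```

Call:
servo_tool([
  {"tx":-1,"ty":-1,"tz":12,"ax":0,"ay":0,"az":0,"claw":28},
  {"tx":-1,"ty":-1,"tz":34,"ax":0,"ay":0,"az":0,"claw":28},
  {"tx":-1,"ty":-1,"tz":57,"ax":0,"ay":0,"az":0,"claw":28},
  {"tx":-1,"ty":-1,"tz":78,"ax":0,"ay":0,"az":0,"claw":28},
  {"tx":-1,"ty":-1,"tz":91,"ax":0,"ay":0,"az":0,"claw":28},
  {"tx":-1,"ty":-1,"tz":97,"ax":0,"ay":0,"az":0,"claw":28},
  {"tx":-1,"ty":-1,"tz":99,"ax":0,"ay":0,"az":0,"claw":28},
  {"tx":-1,"ty":-1,"tz":99.5,"ax":0,"ay":0,"az":0,"claw":28},
  {"tx":-1,"ty":-1,"tz":100,"ax":0,"ay":0,"az":0,"claw":28},
  {"tx":-1,"ty":-1,"tz":100.5,"ax":0,"ay":0,"az":0,"claw":28},
  {"tx":-1,"ty":-1,"tz":101,"ax":0,"ay":0,"az":0,"claw":28},
  {"tx":-1,"ty":-1,"tz":101,"ax":0,"ay":0,"az":0,"claw":28},
])

```text
time_s: 22.37
tcp_pos: [0.6012, 0.034, 0.0535]
ee_rot: [[0.067, -0.998, 0.001], [-0.998, -0.067, 0.0], [-0.0, -0.001, -1.0]]
wrist_force: [-0.6, -0.1, -1.9]
gripper_width: 0.535
gripper_force: 30.0
```

Call:
servo_tool([
  {"tx":0,"ty":0,"tz":0.4,"ax":0,"ay":0,"az":0,"claw":28},
  {"tx":0,"ty":0,"tz":0.7,"ax":0,"ay":0,"az":0,"claw":28},
  {"tx":0,"ty":0,"tz":0.7,"ax":0,"ay":0,"az":0,"claw":28},
])

```text
time_s: 22.62
tcp_pos: [0.601, 0.0339, 0.0523]
ee_rot: [[0.067, -0.998, 0.0], [-0.998, -0.067, 0.0], [-0.0, -0.0, -1.0]]
wrist_force: [-0.5, 0.3, -2.1]
gripper_width: 0.54
gripper_force: 30.0
```

Call:
servo_tool([
  {"tx":0,"ty":0,"tz":0.4,"ax":0,"ay":0,"az":0,"claw":28},
  {"tx":0,"ty":0,"tz":0.7,"ax":0,"ay":0,"az":0,"claw":28},
  {"tx":0,"ty":0,"tz":0.7,"ax":0,"ay":0,"az":0,"claw":28},
])

```text
time_s: 22.87
tcp_pos: [0.6011, 0.0339, 0.0522]
ee_rot: [[0.067, -0.998, 0.0], [-0.998, -0.067, -0.0], [0.0, -0.0, -1.0]]
wrist_force: [-2.1, 0.0, 4.9]
gripper_width: 0.541
gripper_force: 30.0
```

Call:
servo_tool([
  {"tx":0,"ty":0,"tz":0,"ax":0,"ay":0,"az":0,"claw":50},
  {"tx":0,"ty":0,"tz":0,"ax":0,"ay":0,"az":0,"claw":58},
  {"tx":0,"ty":0,"tz":0,"ax":0,"ay":0,"az":0,"claw":72},
  {"tx":0,"ty":0,"tz":0,"ax":0,"ay":0,"az":0,"claw":87},
  {"tx":0,"ty":0,"tz":0,"ax":0,"ay":0,"az":0,"claw":87},
  {"tx":0,"ty":0,"tz":-10,"ax":0,"ay":0,"az":0,"claw":87},
  {"tx":0,"ty":0,"tz":-30,"ax":0,"ay":0,"az":0,"claw":87},
  {"tx":0,"ty":0,"tz":-55,"ax":0,"ay":0,"az":0,"claw":87},
  {"tx":0,"ty":0,"tz":-80,"ax":0,"ay":0,"az":0,"claw":87},
  {"tx":0,"ty":0,"tz":-100,"ax":0,"ay":0,"az":0,"claw":87},
  {"tx":0,"ty":0,"tz":-105,"ax":0,"ay":0,"az":0,"claw":87},
  {"tx":0,"ty":0,"tz":-105,"ax":0,"ay":0,"az":0,"claw":87},
])

```text
time_s: 23.87
tcp_pos: [0.6021, 0.0342, 0.159]
ee_rot: [[0.067, -0.998, 0.005], [-0.998, -0.067, 0.001], [-0.001, -0.005, -1.0]]
wrist_force: [-1.3, 0.1, -1.1]
gripper_width: 0.991
gripper_force: 0.0
```

```bash
python3 g.py .417 -.083 .157
```

```text
t mm [104.5 192.5   0.9] a [-0.0049  0.0011 -0.0004]
[0.6021 0.0342 0.159 ] w 86.2 gf 0.0 F [-1.3  0.1 -1.1] j [ 19.  23.  -8.   0. -59. -15.] t 23.8667
```

Call:
servo_tool([
  {"tx":9,"ty":16,"tz":0,"ax":0,"ay":0,"az":0,"claw":87},
  {"tx":24,"ty":44,"tz":0,"ax":0,"ay":0,"az":0,"claw":87},
  {"tx":41,"ty":75,"tz":0,"ax":0,"ay":0,"az":0,"claw":87},
  {"tx":58,"ty":106,"tz":0,"ax":0,"ay":0,"az":0,"claw":87},
  {"tx":75,"ty":137,"tz":0,"ax":0,"ay":0,"az":0,"claw":87},
  {"tx":90,"ty":165,"tz":0,"ax":0,"ay":0,"az":0,"claw":87},
  {"tx":100,"ty":184,"tz":0,"ax":0,"ay":0,"az":0,"claw":87},
  {"tx":104,"ty":192,"tz":0,"ax":0,"ay":0,"az":0,"claw":87},
  {"tx":104,"ty":192,"tz":0,"ax":0,"ay":0,"az":0,"claw":87},
  {"tx":104,"ty":192,"tz":0,"ax":0,"ay":0,"az":0,"claw":87},
  {"tx":104,"ty":192,"tz":0,"ax":0,"ay":0,"az":0,"claw":87},
])

```text
time_s: 24.78
tcp_pos: [0.4175, -0.0823, 0.1563]
ee_rot: [[0.067, -0.998, 0.0], [-0.998, -0.067, -0.0], [0.0, -0.0, -1.0]]
wrist_force: [0.3, -1.0, 0.6]
gripper_width: 1.0
gripper_force: 0.0
```

```bash
python3 g.py .417 -.083 .016; python3 - <<'E'
from meas import *
capture('scene');capture('top');print(fit('tumbler',(.601,.034),.018))
E
```

```text
t mm [  0.6   0.6 140.3] a [-0.0003 -0.0001 -0.    ]
[ 0.4175 -0.0823  0.1563] w 87.0 gf 0.0 F [ 0.3 -1.   0.6] j [ 11.   6. -32.   0. -52.  -7.] t 24.7833
(array([0.6039, 0.033 ]), np.float64(0.16384666496616312), ['scene', 'top'])
```

The tumbler is on mark 3. Now the squat pot.

Call:
servo_tool([
  {"tx":1,"ty":0.5,"tz":20,"ax":0,"ay":0,"az":0,"claw":87},
  {"tx":1,"ty":0.5,"tz":48,"ax":0,"ay":0,"az":0,"claw":87},
  {"tx":1,"ty":0.5,"tz":76,"ax":0,"ay":0,"az":0,"claw":87},
  {"tx":1,"ty":0.5,"tz":102,"ax":0,"ay":0,"az":0,"claw":87},
  {"tx":1,"ty":0.5,"tz":122,"ax":0,"ay":0,"az":0,"claw":87},
  {"tx":1,"ty":0.5,"tz":134,"ax":0,"ay":0,"az":0,"claw":87},
  {"tx":1,"ty":0.5,"tz":139,"ax":0,"ay":0,"az":0,"claw":87},
  {"tx":1,"ty":0.5,"tz":140,"ax":0,"ay":0,"az":0,"claw":87},
  {"tx":1,"ty":0.5,"tz":140,"ax":0,"ay":0,"az":0,"claw":80},
  {"tx":1,"ty":0.5,"tz":140,"ax":0,"ay":0,"az":0,"claw":72},
  {"tx":1,"ty":0.5,"tz":140,"ax":0,"ay":0,"az":0,"claw":64},
  {"tx":1,"ty":0.5,"tz":140,"ax":0,"ay":0,"az":0,"claw":54},
])

```text
time_s: 25.98
tcp_pos: [0.4166, -0.0837, 0.0173]
ee_rot: [[0.067, -0.998, 0.002], [-0.998, -0.067, 0.0], [-0.0, -0.002, -1.0]]
wrist_force: [-0.2, -0.1, 0.2]
gripper_width: 0.778
gripper_force: 0.0
```

Call:
servo_tool([
  {"tx":0,"ty":0,"tz":0,"ax":0,"ay":0,"az":0,"claw":40},
  {"tx":0,"ty":0,"tz":0,"ax":0,"ay":0,"az":0,"claw":40},
  {"tx":0,"ty":0,"tz":0,"ax":0,"ay":0,"az":0,"claw":40},
  {"tx":0,"ty":0,"tz":0,"ax":0,"ay":0,"az":0,"claw":40},
  {"tx":0,"ty":0,"tz":0,"ax":0,"ay":0,"az":0,"claw":40},
])

```text
time_s: 26.4
tcp_pos: [0.4164, -0.0837, 0.017]
ee_rot: [[0.067, -0.998, 0.001], [-0.998, -0.067, 0.0], [-0.0, -0.001, -1.0]]
wrist_force: [-1.6, 0.4, 5.5]
gripper_width: 0.688
gripper_force: 30.0
```

```bash
python3 g.py .5931 .1382 .136
```

```text
t mm [-209.5 -191.4 -118.7] a [-0.0012  0.     -0.0003]
[ 0.4164 -0.0837  0.017 ] w 59.9 gf 29.998842942140982 F [-1.6  0.4  5.5] j [ 11.  20. -42.   0. -29.  -7.] t 26.4
```

Call:
servo_tool([
  {"tx":0,"ty":0,"tz":-8,"ax":0,"ay":0,"az":0,"claw":40},
  {"tx":0,"ty":0,"tz":-25,"ax":0,"ay":0,"az":0,"claw":40},
  {"tx":0,"ty":0,"tz":-50,"ax":0,"ay":0,"az":0,"claw":40},
  {"tx":0,"ty":0,"tz":-75,"ax":0,"ay":0,"az":0,"claw":40},
  {"tx":-5,"ty":-5,"tz":-98,"ax":0,"ay":0,"az":0,"claw":40},
  {"tx":-17,"ty":-16,"tz":-112,"ax":0,"ay":0,"az":0,"claw":40},
  {"tx":-35,"ty":-32,"tz":-115,"ax":0,"ay":0,"az":0,"claw":40},
  {"tx":-55,"ty":-50,"tz":-115,"ax":0,"ay":0,"az":0,"claw":40},
  {"tx":-75,"ty":-68,"tz":-115,"ax":0,"ay":0,"az":0,"claw":40},
  {"tx":-95,"ty":-87,"tz":-115,"ax":0,"ay":0,"az":0,"claw":40},
  {"tx":-115,"ty":-105,"tz":-115,"ax":0,"ay":0,"az":0,"claw":40},
  {"tx":-135,"ty":-123,"tz":-115,"ax":0,"ay":0,"az":0,"claw":40},
])

```text
time_s: 27.4
tcp_pos: [0.5294, 0.06, 0.1312]
ee_rot: [[0.067, -0.998, -0.002], [-0.998, -0.067, -0.0], [0.0, 0.002, -1.0]]
wrist_force: [-0.8, -0.9, -2.4]
gripper_width: 0.688
gripper_force: 30.0
```

Call:
servo_tool([
  {"tx":-20,"ty":-18,"tz":0,"ax":0,"ay":0,"az":0,"claw":40},
  {"tx":-38,"ty":-35,"tz":0,"ax":0,"ay":0,"az":0,"claw":40},
  {"tx":-54,"ty":-50,"tz":0,"ax":0,"ay":0,"az":0,"claw":40},
  {"tx":-66,"ty":-60,"tz":0,"ax":0,"ay":0,"az":0,"claw":40},
  {"tx":-73,"ty":-67,"tz":0,"ax":0,"ay":0,"az":0,"claw":40},
  {"tx":-75,"ty":-69,"tz":0,"ax":0,"ay":0,"az":0,"claw":40},
  {"tx":-75,"ty":-69,"tz":0,"ax":0,"ay":0,"az":0,"claw":40},
  {"tx":-75,"ty":-69,"tz":0,"ax":0,"ay":0,"az":0,"claw":40},
  {"tx":-75,"ty":-69,"tz":0,"ax":0,"ay":0,"az":0,"claw":40},
  {"tx":-75,"ty":-69,"tz":0,"ax":0,"ay":0,"az":0,"claw":40},
])

```text
time_s: 28.23
tcp_pos: [0.5929, 0.1378, 0.1317]
ee_rot: [[0.066, -0.998, -0.0], [-0.998, -0.066, -0.0], [0.0, 0.0, -1.0]]
wrist_force: [-0.1, -0.7, -1.5]
gripper_width: 0.688
gripper_force: 30.0
```

```bash
python3 g.py .5931 .1382 .035
```

```text
t mm [-0.4 -0.3 96.7] a [ 0.0003 -0.     -0.0013]
[0.5929 0.1378 0.1317] w 59.9 gf 29.992079036524046 F [-0.1 -0.7 -1.5] j [ 28.  25.  -9.  -0. -56. -25.] t 28.2333
```

Call:
servo_tool([
  {"tx":0,"ty":0,"tz":12,"ax":0,"ay":0,"az":0,"claw":40},
  {"tx":0,"ty":0,"tz":34,"ax":0,"ay":0,"az":0,"claw":40},
  {"tx":0,"ty":0,"tz":57,"ax":0,"ay":0,"az":0,"claw":40},
  {"tx":0,"ty":0,"tz":76,"ax":0,"ay":0,"az":0,"claw":40},
  {"tx":0,"ty":0,"tz":88,"ax":0,"ay":0,"az":0,"claw":40},
  {"tx":0,"ty":0,"tz":93,"ax":0,"ay":0,"az":0,"claw":40},
  {"tx":0,"ty":0,"tz":94.5,"ax":0,"ay":0,"az":0,"claw":40},
  {"tx":0,"ty":0,"tz":95,"ax":0,"ay":0,"az":0,"claw":40},
  {"tx":0,"ty":0,"tz":95.5,"ax":0,"ay":0,"az":0,"claw":40},
  {"tx":0,"ty":0,"tz":96,"ax":0,"ay":0,"az":0,"claw":40},
  {"tx":0,"ty":0,"tz":96,"ax":0,"ay":0,"az":0,"claw":40},
])

```text
time_s: 29.15
tcp_pos: [0.5939, 0.1388, 0.0363]
ee_rot: [[0.067, -0.998, 0.001], [-0.998, -0.067, 0.001], [-0.001, -0.002, -1.0]]
wrist_force: [-0.4, -0.5, -2.0]
gripper_width: 0.687
gripper_force: 30.0
```

Call:
servo_tool([
  {"tx":0,"ty":0,"tz":0.4,"ax":0,"ay":0,"az":0,"claw":40},
  {"tx":0,"ty":0,"tz":0.7,"ax":0,"ay":0,"az":0,"claw":40},
  {"tx":0,"ty":0,"tz":0.7,"ax":0,"ay":0,"az":0,"claw":40},
])

```text
time_s: 29.4
tcp_pos: [0.5936, 0.1387, 0.0352]
ee_rot: [[0.067, -0.998, 0.001], [-0.998, -0.067, 0.0], [-0.0, -0.001, -1.0]]
wrist_force: [-0.6, 0.1, -1.5]
gripper_width: 0.683
gripper_force: 30.0
```

Call:
servo_tool([
  {"tx":0,"ty":0,"tz":0.4,"ax":0,"ay":0,"az":0,"claw":40},
  {"tx":0,"ty":0,"tz":0.7,"ax":0,"ay":0,"az":0,"claw":40},
  {"tx":0,"ty":0,"tz":0.7,"ax":0,"ay":0,"az":0,"claw":40},
])

```text
time_s: 29.65
tcp_pos: [0.5936, 0.1387, 0.0351]
ee_rot: [[0.067, -0.998, 0.001], [-0.998, -0.067, 0.0], [-0.0, -0.001, -1.0]]
wrist_force: [-2.5, 0.9, 5.4]
gripper_width: 0.687
gripper_force: 30.0
```

Contact. Releasing and backing off upward, then toward the base so the view is clear.

Call:
servo_tool([
  {"tx":0,"ty":0,"tz":0,"ax":0,"ay":0,"az":0,"claw":62},
  {"tx":0,"ty":0,"tz":0,"ax":0,"ay":0,"az":0,"claw":70},
  {"tx":0,"ty":0,"tz":0,"ax":0,"ay":0,"az":0,"claw":80},
  {"tx":0,"ty":0,"tz":0,"ax":0,"ay":0,"az":0,"claw":87},
  {"tx":0,"ty":0,"tz":0,"ax":0,"ay":0,"az":0,"claw":87},
  {"tx":0,"ty":0,"tz":-10,"ax":0,"ay":0,"az":0,"claw":87},
  {"tx":0,"ty":0,"tz":-35,"ax":0,"ay":0,"az":0,"claw":87},
  {"tx":0,"ty":0,"tz":-65,"ax":0,"ay":0,"az":0,"claw":87},
  {"tx":0,"ty":0,"tz":-95,"ax":0,"ay":0,"az":0,"claw":87},
  {"tx":0,"ty":0,"tz":-125,"ax":0,"ay":0,"az":0,"claw":87},
  {"tx":0,"ty":0,"tz":-150,"ax":0,"ay":0,"az":0,"claw":87},
  {"tx":0,"ty":0,"tz":-165,"ax":0,"ay":0,"az":0,"claw":87},
])

```text
time_s: 30.65
tcp_pos: [0.5947, 0.1389, 0.2037]
ee_rot: [[0.067, -0.998, 0.006], [-0.998, -0.067, 0.002], [-0.002, -0.006, -1.0]]
wrist_force: [0.7, 0.0, 0.7]
gripper_width: 0.997
gripper_force: 0.0
```

Call:
servo_tool([
  {"tx":0,"ty":15,"tz":0,"ax":0,"ay":0,"az":0,"claw":87},
  {"tx":0,"ty":40,"tz":0,"ax":0,"ay":0,"az":0,"claw":87},
  {"tx":0,"ty":70,"tz":0,"ax":0,"ay":0,"az":0,"claw":87},
  {"tx":0,"ty":100,"tz":0,"ax":0,"ay":0,"az":0,"claw":87},
  {"tx":0,"ty":130,"tz":0,"ax":0,"ay":0,"az":0,"claw":87},
  {"tx":0,"ty":155,"tz":0,"ax":0,"ay":0,"az":0,"claw":87},
  {"tx":0,"ty":170,"tz":0,"ax":0,"ay":0,"az":0,"claw":87},
  {"tx":0,"ty":170,"tz":0,"ax":0,"ay":0,"az":0,"claw":87},
  {"tx":0,"ty":170,"tz":0,"ax":0,"ay":0,"az":0,"claw":87},
  {"tx":0,"ty":170,"tz":0,"ax":0,"ay":0,"az":0,"claw":87},
])

```text
time_s: 31.48
tcp_pos: [0.4247, 0.1276, 0.1998]
ee_rot: [[0.067, -0.998, 0.002], [-0.998, -0.067, 0.001], [-0.001, -0.002, -1.0]]
wrist_force: [-0.6, 0.5, 1.0]
gripper_width: 1.003
gripper_force: 0.0
```

```bash
python3 - <<'E'
from meas import *
a=snap('scene','s4.png');b=snap('top','t4.png')
for l,g in(('bottle_vase',(.6144,-.1775)),('canister',(.6075,-.073)),('tumbler',(.602,.033)),('squat_pot',(.5936,.1387))): print(l,fit(l,g,.018))
f=lambda i,x,y:cv2.resize(i[y:y+130,x:x+260],None,fx=3,fy=2.3*1.0,interpolation=cv2.INTER_CUBIC) 
cv2.imwrite('pics/c4.png',np.vstack([f(a,130,200),f(b,200,100)])[:600,:800])
E
```

```text
bottle_vase (array([ 0.6145, -0.1782]), np.float64(0.10313989632987766), ['scene', 'top'])
canister (array([ 0.6082, -0.074 ]), np.float64(0.14323566269048435), ['scene', 'top'])
tumbler (array([0.6028, 0.0338]), np.float64(0.14858198416925764), ['scene', 'top'])
squat_pot (array([0.596 , 0.1408]), np.float64(0.3131523109325942), ['scene', 'top'])
```

View pics/c4.png

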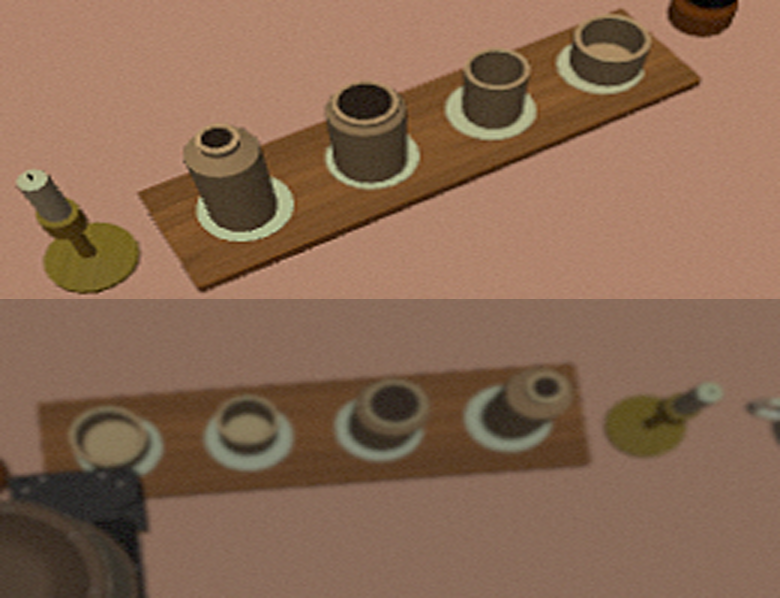

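All four stand in the right order and the candlestick hasn't moved. The squat pot has only a 5 mm margin and looks a little right of centre, around (610,60) in the crop, so I'll clear the arm and check it closely.

Call:
servo_tool([
  {"tx":-15,"ty":0,"tz":-5,"ax":0,"ay":0,"az":0,"claw":87},
  {"tx":-40,"ty":0,"tz":-15,"ax":0,"ay":0,"az":0,"claw":87},
  {"tx":-70,"ty":0,"tz":-20,"ax":0,"ay":0,"az":0,"claw":87},
  {"tx":-100,"ty":0,"tz":-20,"ax":0,"ay":0,"az":0,"claw":87},
  {"tx":-130,"ty":0,"tz":-20,"ax":0,"ay":0,"az":0,"claw":87},
  {"tx":-150,"ty":0,"tz":-20,"ax":0,"ay":0,"az":0,"claw":87},
  {"tx":-160,"ty":0,"tz":-20,"ax":0,"ay":0,"az":0,"claw":87},
  {"tx":-160,"ty":0,"tz":-20,"ax":0,"ay":0,"az":0,"claw":87},
])

```text
time_s: 32.65
tcp_pos: [0.413, 0.2884, 0.2187]
ee_rot: [[0.069, -0.998, -0.0], [-0.998, -0.069, -0.0], [0.0, 0.0, -1.0]]
wrist_force: [0.2, -0.2, -0.3]
gripper_width: 1.002
gripper_force: 0.0
```

```bash
python3 - <<'E'
from meas import *
A=snap('scene','s5.png');B=snap('top','t5.png')
r=fit('squat_pot',(.594,.139),.018); print(r)
t=[]
for c,I in(('scene',A),('top',B)):
    J=cv2.resize(I,None,fx=8,fy=8,interpolation=cv2.INTER_CUBIC)
    sc=lambda P:((proj(c,P)+.5)*8-.5).round().astype(np.int32)
    circ=lambda x,y,z,R:[[x+R*np.cos(k),y+R*np.sin(k),z] for k in a]
    cv2.polylines(J,[sc(circ(.5931,.1382,.018,.035))],True,(255,0,0),1)
    m=(cv2.resize(sil(c,*r[0],.018,H['squat_pot'][1]),None,fx=8,fy=8)>.5).astype(np.uint8)
    cv2.drawContours(J,cv2.findContours(m,0,1)[0],-1,(0,255,255),1)
    q=sc([(.594,.139,.04)])[0]; t.append(J[q[1]-250:q[1]+250,q[0]-195:q[0]+195])
cv2.imwrite('pics/c5.png',np.hstack(t))
E
```

```text
(array([0.5953, 0.1402]), np.float64(0.2603169322144591), ['scene', 'top'])
```

View pics/c5.png

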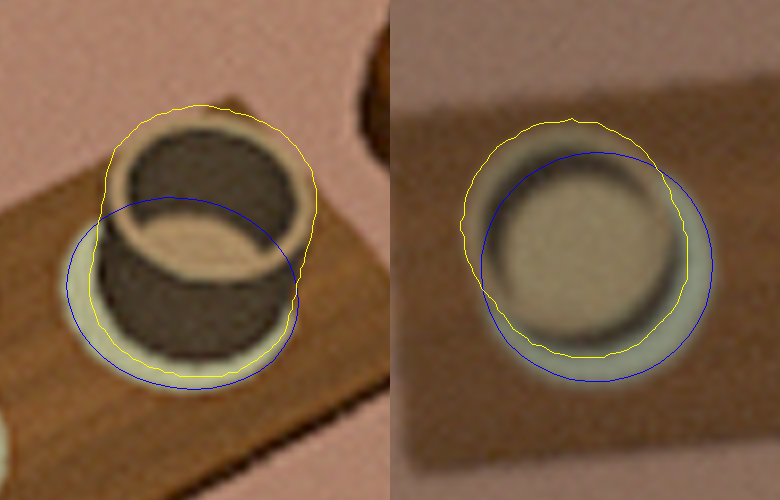

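The pot is inside its mark, but perhaps 3 mm off centre. I'll measure that offset within each image so calibration error cancels: the unoccluded mark from the first pictures against the pale crescent left now.

```bash
python3 - <<'E'
from meas import *
circ=lambda x,y,R:[[x+R*np.cos(k),y+R*np.sin(k),.018] for k in a]
def disc(c,x,y):
    m=np.zeros((1680,2240),np.uint8)
    cv2.fillConvexPoly(m,((proj(c,circ(x,y,.035))+.5)*4*16-8).round().astype(np.int32),1,shift=4)
    return cv2.resize(m*1.,(560,420),interpolation=cv2.INTER_AREA)
for c,f0,f1 in(('scene','s1.png','s5.png'),('top','t1.png','t5.png')):
    I0=cv2.imread('pics/'+f0).astype(float);I1=cv2.imread('pics/'+f1).astype(float)
    q=proj(c,[(.5931,.1382,.018)])[0].round().astype(int); sl=np.s_[q[1]-22:q[1]+19,q[0]-22:q[0]+20]
    wood=np.median(I0[proj(c,[(.5966,.0856,.018)])[0].round().astype(int)[1]-1:,:][:3,proj(c,[(.5966,.0856,.018)])[0].round().astype(int)[0]-1:][:,:3].reshape(-1,3),0)
    pale=np.median(I0[q[1]-2:q[1]+3,q[0]-2:q[0]+3].reshape(-1,3),0); d=pale-wood
    al=lambda I:np.clip(((I-wood)@d)/(d@d),0,1)
    A0=al(I0);
    mk=minimize(lambda p:((disc(c,p[0]/100,p[1]/100)-A0)[sl]**2).sum(),[59.31,13.82],method='Nelder-Mead',options=dict(initial_simplex=[[59.3,13.8],[59.9,13.8],[59.3,14.4]]))
    # soft change image: pixels where pale mark vanished = covered by pot; elsewhere on mark stays
    D=disc(c,*(mk.x/100)); chg=np.abs(I1-I0).sum(2)>60
    reg=np.zeros_like(D,bool);reg[sl]=True
    for foot in(.030,.027):
        prof=[(0,foot),(.008,.030),(.052,.030)]
        S=lambda p:sil(c,p[0]/100,p[1]/100,.018,prof)
        # only where the mark lies under it, background change is clean pale->dark
        cost=lambda p:((S(p)-chg)[reg]**2).sum()
        r=minimize(cost,mk.x,method='Nelder-Mead',options=dict(initial_simplex=[mk.x,mk.x+[.5,0],mk.x+[0,.5]]))
        print(c,foot,'mark',mk.x*10,'pot',r.x*10,'off mm',(r.x-mk.x)*10,round(mk.fun,1),round(r.fun,1))
E
```

```text
scene 0.03 mark [592.802  136.6781] pot [593.0864 142.0028] off mm [0.2844 5.3247] 101.6 169.5
scene 0.027 mark [592.802  136.6781] pot [595.6125 139.9834] off mm [2.8105 3.3053] 101.6 150.2
top 0.03 mark [592.7646 138.2005] pot [594.9038 141.2361] off mm [2.1392 3.0356] 18.7 305.4
top 0.027 mark [592.7646 138.2005] pot [594.2345 141.1916] off mm [1.4699 2.9911] 18.7 301.8
```

Both views agree: the pot sits about 2 mm in +x and 3 mm in +y from the mark's centre. That is inside, but I'll nudge it by re-gripping, lifting slightly and shifting.

```bash
python3 g.py .5936 .1387 .2
```

```text
t mm [ 158.5 -170.5   19. ] a [ 0.0004 -0.0004 -0.0016]
[0.413  0.2856 0.219 ] w 86.9 gf 0.0 F [-0.5  0.3  0.3] j [ 53.  10. -17.  -0. -63. -49.] t 32.85
```

Call:
servo_tool([
  {"tx":12,"ty":-13,"tz":0,"ax":0,"ay":0,"az":0,"claw":87},
  {"tx":34,"ty":-36,"tz":0,"ax":0,"ay":0,"az":0,"claw":87},
  {"tx":60,"ty":-64,"tz":5,"ax":0,"ay":0,"az":0,"claw":87},
  {"tx":86,"ty":-92,"tz":10,"ax":0,"ay":0,"az":0,"claw":87},
  {"tx":112,"ty":-120,"tz":15,"ax":0,"ay":0,"az":0,"claw":87},
  {"tx":136,"ty":-146,"tz":19,"ax":0,"ay":0,"az":0,"claw":87},
  {"tx":152,"ty":-163,"tz":19,"ax":0,"ay":0,"az":0,"claw":87},
  {"tx":158.5,"ty":-170.5,"tz":19,"ax":0,"ay":0,"az":0,"claw":87},
  {"tx":158.5,"ty":-170.5,"tz":19,"ax":0,"ay":0,"az":0,"claw":87},
  {"tx":158.5,"ty":-170.5,"tz":19,"ax":0,"ay":0,"az":0,"claw":87},
  {"tx":158.5,"ty":-170.5,"tz":19,"ax":0,"ay":0,"az":0,"claw":87},
])

```text
time_s: 33.77
tcp_pos: [0.5929, 0.1404, 0.2004]
ee_rot: [[0.067, -0.998, -0.0], [-0.998, -0.067, 0.0], [-0.0, 0.0, -1.0]]
wrist_force: [0.2, 0.2, 0.2]
gripper_width: 0.999
gripper_force: 0.0
```

```bash
python3 g.py .5936 .1387 .036
```

```text
t mm [  1.8  -0.6 164.4] a [ 0.0001  0.0003 -0.0002]
[0.5929 0.1404 0.2004] w 86.9 gf 0.0 F [0.2 0.2 0.2] j [ 29.  21.  -4.  -0. -65. -25.] t 33.7667
```

Call:
servo_tool([
  {"tx":2,"ty":-0.5,"tz":20,"ax":0,"ay":0,"az":0,"claw":87},
  {"tx":2,"ty":-0.5,"tz":50,"ax":0,"ay":0,"az":0,"claw":87},
  {"tx":2,"ty":-0.5,"tz":80,"ax":0,"ay":0,"az":0,"claw":87},
  {"tx":2,"ty":-0.5,"tz":110,"ax":0,"ay":0,"az":0,"claw":87},
  {"tx":2,"ty":-0.5,"tz":138,"ax":0,"ay":0,"az":0,"claw":87},
  {"tx":2,"ty":-0.5,"tz":156,"ax":0,"ay":0,"az":0,"claw":87},
  {"tx":2,"ty":-0.5,"tz":163,"ax":0,"ay":0,"az":0,"claw":87},
  {"tx":2,"ty":-0.5,"tz":164.5,"ax":0,"ay":0,"az":0,"claw":87},
  {"tx":2,"ty":-0.5,"tz":164.5,"ax":0,"ay":0,"az":0,"claw":80},
  {"tx":2,"ty":-0.5,"tz":164.5,"ax":0,"ay":0,"az":0,"claw":72},
  {"tx":2,"ty":-0.5,"tz":164.5,"ax":0,"ay":0,"az":0,"claw":64},
  {"tx":2,"ty":-0.5,"tz":164.5,"ax":0,"ay":0,"az":0,"claw":54},
])

```text
time_s: 34.77
tcp_pos: [0.5952, 0.1386, 0.0371]
ee_rot: [[0.067, -0.998, 0.003], [-0.998, -0.067, 0.001], [-0.001, -0.003, -1.0]]
wrist_force: [0.2, -0.0, -0.5]
gripper_width: 0.78
gripper_force: 0.0
```

Call:
servo_tool([
  {"tx":0,"ty":0,"tz":0,"ax":0,"ay":0,"az":0,"claw":40},
  {"tx":0,"ty":0,"tz":0,"ax":0,"ay":0,"az":0,"claw":40},
  {"tx":0,"ty":0,"tz":0,"ax":0,"ay":0,"az":0,"claw":40},
  {"tx":0,"ty":0,"tz":0,"ax":0,"ay":0,"az":0,"claw":40},
  {"tx":0,"ty":0,"tz":0,"ax":0,"ay":0,"az":0,"claw":40},
])

```text
time_s: 35.18
tcp_pos: [0.5945, 0.1382, 0.0365]
ee_rot: [[0.067, -0.998, 0.0], [-0.998, -0.067, 0.0], [-0.0, -0.0, -1.0]]
wrist_force: [-2.4, 0.7, 6.2]
gripper_width: 0.686
gripper_force: 30.0
```

Call:
servo_tool([
  {"tx":0,"ty":0,"tz":-2,"ax":0,"ay":0,"az":0,"claw":40},
  {"tx":0,"ty":0,"tz":-4,"ax":0,"ay":0,"az":0,"claw":40},
  {"tx":0,"ty":0,"tz":-5,"ax":0,"ay":0,"az":0,"claw":40},
  {"tx":2,"ty":1,"tz":-5,"ax":0,"ay":0,"az":0,"claw":40},
  {"tx":3,"ty":1.7,"tz":-5,"ax":0,"ay":0,"az":0,"claw":40},
  {"tx":3,"ty":1.7,"tz":-5,"ax":0,"ay":0,"az":0,"claw":40},
  {"tx":3,"ty":1.7,"tz":-5,"ax":0,"ay":0,"az":0,"claw":40},
])

```text
time_s: 35.77
tcp_pos: [0.5928, 0.1348, 0.0403]
ee_rot: [[0.067, -0.998, -0.0], [-0.998, -0.067, -0.0], [0.0, 0.0, -1.0]]
wrist_force: [0.4, 0.1, -1.7]
gripper_width: 0.685
gripper_force: 30.0
```

```bash
python3 g.py .592 .1357 .036
```

```text
t mm [-0.9  0.7  4.3] a [ 0.0005 -0.0002 -0.0008]
[0.5928 0.1348 0.0403] w 59.6 gf 29.999806163583003 F [ 0.4  0.1 -1.7] j [ 28.  31. -14.  -0. -45. -24.] t 35.7667
```

Call:
servo_tool([
  {"tx":-0.4,"ty":0.8,"tz":1,"ax":0,"ay":0,"az":0,"claw":40},
  {"tx":-0.4,"ty":0.8,"tz":2,"ax":0,"ay":0,"az":0,"claw":40},
  {"tx":-0.4,"ty":0.8,"tz":2.8,"ax":0,"ay":0,"az":0,"claw":40},
  {"tx":-0.4,"ty":0.8,"tz":3.3,"ax":0,"ay":0,"az":0,"claw":40},
  {"tx":-0.4,"ty":0.8,"tz":3.8,"ax":0,"ay":0,"az":0,"claw":40},
  {"tx":-0.4,"ty":0.8,"tz":3.8,"ax":0,"ay":0,"az":0,"claw":40},
])

```text
time_s: 36.27
tcp_pos: [0.5921, 0.1354, 0.0366]
ee_rot: [[0.067, -0.998, -0.0], [-0.998, -0.067, -0.0], [0.0, 0.0, -1.0]]
wrist_force: [-0.4, -0.1, -1.6]
gripper_width: 0.685
gripper_force: 30.0
```

Call:
servo_tool([
  {"tx":0,"ty":0,"tz":0.3,"ax":0,"ay":0,"az":0,"claw":40},
  {"tx":0,"ty":0,"tz":0.6,"ax":0,"ay":0,"az":0,"claw":40},
  {"tx":0,"ty":0,"tz":0.6,"ax":0,"ay":0,"az":0,"claw":40},
])

```text
time_s: 36.52
tcp_pos: [0.5922, 0.1354, 0.0365]
ee_rot: [[0.067, -0.998, 0.0], [-0.998, -0.067, -0.0], [0.0, -0.0, -1.0]]
wrist_force: [-1.4, -0.5, 0.8]
gripper_width: 0.686
gripper_force: 30.0
```

Contact. Releasing and clearing away.

Call:
servo_tool([
  {"tx":0,"ty":0,"tz":0,"ax":0,"ay":0,"az":0,"claw":62},
  {"tx":0,"ty":0,"tz":0,"ax":0,"ay":0,"az":0,"claw":70},
  {"tx":0,"ty":0,"tz":0,"ax":0,"ay":0,"az":0,"claw":80},
  {"tx":0,"ty":0,"tz":0,"ax":0,"ay":0,"az":0,"claw":87},
  {"tx":0,"ty":0,"tz":0,"ax":0,"ay":0,"az":0,"claw":87},
  {"tx":0,"ty":0,"tz":-10,"ax":0,"ay":0,"az":0,"claw":87},
  {"tx":0,"ty":0,"tz":-35,"ax":0,"ay":0,"az":0,"claw":87},
  {"tx":0,"ty":0,"tz":-65,"ax":0,"ay":0,"az":0,"claw":87},
  {"tx":0,"ty":0,"tz":-95,"ax":0,"ay":0,"az":0,"claw":87},
  {"tx":0,"ty":0,"tz":-130,"ax":0,"ay":0,"az":0,"claw":87},
  {"tx":0,"ty":0,"tz":-160,"ax":0,"ay":0,"az":0,"claw":87},
  {"tx":0,"ty":0,"tz":-180,"ax":0,"ay":0,"az":0,"claw":87},
])

```text
time_s: 37.52
tcp_pos: [0.5933, 0.1356, 0.2211]
ee_rot: [[0.067, -0.998, 0.006], [-0.998, -0.067, 0.002], [-0.001, -0.006, -1.0]]
wrist_force: [1.1, -1.0, 0.6]
gripper_width: 1.002
gripper_force: 0.0
```

Call:
servo_tool([
  {"tx":-12,"ty":12,"tz":0,"ax":0,"ay":0,"az":0,"claw":87},
  {"tx":-36,"ty":38,"tz":0,"ax":0,"ay":0,"az":0,"claw":87},
  {"tx":-62,"ty":66,"tz":0,"ax":0,"ay":0,"az":0,"claw":87},
  {"tx":-88,"ty":94,"tz":0,"ax":0,"ay":0,"az":0,"claw":87},
  {"tx":-114,"ty":122,"tz":0,"ax":0,"ay":0,"az":0,"claw":87},
  {"tx":-138,"ty":147,"tz":0,"ax":0,"ay":0,"az":0,"claw":87},
  {"tx":-155,"ty":165,"tz":0,"ax":0,"ay":0,"az":0,"claw":87},
  {"tx":-160,"ty":170,"tz":0,"ax":0,"ay":0,"az":0,"claw":87},
  {"tx":-160,"ty":170,"tz":0,"ax":0,"ay":0,"az":0,"claw":87},
  {"tx":-160,"ty":170,"tz":0,"ax":0,"ay":0,"az":0,"claw":87},
])

```text
time_s: 38.35
tcp_pos: [0.4121, 0.2837, 0.2168]
ee_rot: [[0.068, -0.998, 0.001], [-0.998, -0.068, 0.001], [-0.0, -0.001, -1.0]]
wrist_force: [0.5, -0.8, -0.8]
gripper_width: 0.998
gripper_force: 0.0
```

```bash
python3 - <<'E'
from meas import *
A=snap('scene','s6.png');B=snap('top','t6.png')
for l,g in(('bottle_vase',(.6144,-.1775)),('canister',(.6075,-.073)),('tumbler',(.602,.033)),('squat_pot',(.592,.137))): print(l,fit(l,g,.018))
for c,n in(('scene','s'),('top','t')):
    d=[cv2.imread(f'pics/{n}{k}.png').astype(float) for k in(1,6)]
    q=proj(c,[(.607,-.289,.06)])[0].astype(int); print('candle diff',np.abs(d[0]-d[1]).mean(2)[q[1]-30:q[1]+25,q[0]-25:q[0]+10].mean())
t=[]
for c,I in(('scene',A),('top',B)):
    J=cv2.resize(I,None,fx=8,fy=8,interpolation=cv2.INTER_CUBIC)
    q=(proj(c,[(.594,.139,.04)])[0]*8).astype(int); t.append(J[q[1]-200:q[1]+200,q[0]-195:q[0]+195])
f=cv2.resize(A[190:340,120:400],(780,195*2))[:195*2]
cv2.imwrite('pics/c6.png',np.vstack([cv2.resize(np.hstack(t),(560,287)),cv2.resize(f,(560,300))]))
E
```

```text
bottle_vase (array([ 0.6146, -0.1781]), np.float64(0.1220684803001876), ['scene', 'top'])
canister (array([ 0.6084, -0.0738]), np.float64(0.15861388766163872), ['scene', 'top'])
tumbler (array([0.6028, 0.0339]), np.float64(0.1719734550966465), ['scene', 'top'])
squat_pot (array([0.5942, 0.1377]), np.float64(0.20788672793850183), ['scene', 'top'])
candle diff 3.937489177489178
candle diff 5.441731601731601
```

View pics/c6.png

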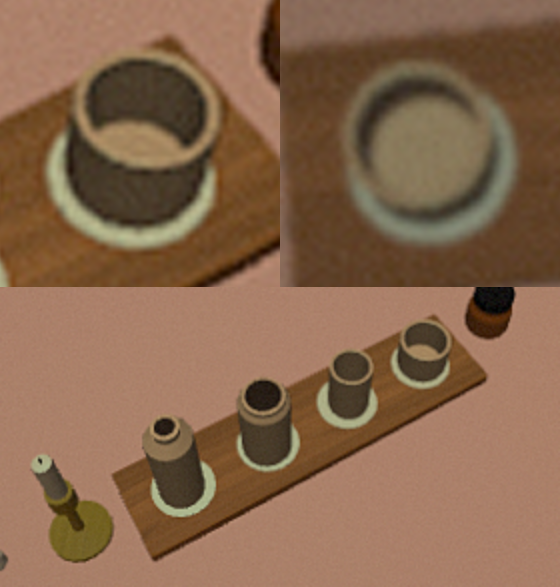

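The squat pot is now centred, with pale mark showing on both sides of its foot at (132,200) in the crop. The fits put all four pots within about 2.5 mm of their marks, and the candlestick is unmoved. Handing in.

```bash
python3 -c "
from station import *
print(finish_job())"
```

```text
the job is handed in; nothing more can be done
None
```

I've handed the job in: the vase, canister, tumbler and squat pot stand upright on marks 1 to 4 from the candlestick end, each within about 2.5 mm of its mark's centre by the cameras, set down gently in about 38 s with the candlestick unmoved.

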